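# Build up a disc-cell clamp stack

## Robot

A 6-joint arm with a two-finger parallel gripper is mounted at the origin on a cart in front of the work surface, level with it; the furniture and walls round the work are solid. World frame = base frame: x ahead of the robot, y to its left, z up, the work surface at z = 0. Lengths are in m, angles in rad, forces in N, time in s.
With the tool pointing down it reaches from about 0.375 to 0.9 m from the base axis. Payload 3.1 kg.
Tool frame: the origin (TCP) lies at the very end of the fingers, on their centre line; the grasp point (between the pads) lies 19 mm behind it; z points along the fingers, y is the line along which they close (so a half turn about z gives the same grasp; the last joint's range is limited). The gripper opens to 87 mm and grips with 3 to 60 N. Pads are 19 mm wide; open, the fingers measure 117 mm over their backs; the gripper's body (75 mm by 190 mm) begins 51 mm behind the grasp point.
Start: joints at [-1.504, 0.527, 1.433, -0, 1.181, -0.178], TCP at [0.152, -0.606, 0.223] pointing down, gripper open.
Joint ranges: [-3.08, 3.08], [-0.75, 2.2], [0.22, 2.44], [-1.43, 4.57], [0, 2.65], [-2.85, 2.85]. Speed limits (rad/s): [2.79, 2.79, 3.14, 3.14, 3.14, 3.14].

## Interface

Orientations are given as a unit quaternion [x, y, z, w].
In Python, from rig import status, viewer, robot gives the robot as it stands.
- The arm moves only by the tool arm_command, never from a script. Its arguments are lists of equal length, an entry for each row: "delta_rot": the turn, a rotation vector about the tool's x, y, z in degrees, a list of three; "delta_pos": the shift along the tool's x, y, z in m, a list of three; "gripper": the closure, from -1 (fully open) to 1 (shut). In form: {"delta_rot": [[rx, ry, rz], ...], "delta_pos": [[dx, dy, dz], ...], "gripper": [gripper, ...]}. A call has 1 to 12 rows; each row is the pose to reach, as a shift and turn from the pose commanded when the call began, along the tool's axes at that moment; what a row does not reach only later rows make up. A row lasts 1/12 s, in which the tool goes at most 41.7 mm and 7.16 degrees, less where a joint would pass 70% of its speed; a pose out of reach is approached as far as the arm can. A call with a gripper value outside its range is refused whole. The fingers move at their own pace and stop on an object; "grip_force" is the grip in N (left out, the last holds). Time passes only in rows, so rows that repeat a pose let the fingers close. It gives the time, the measured TCP pose, the force, the opening and the grip force at its end, in the units of the state.
- status.get_obs(): the state, without advancing time (a new reading comes with each control period).
- viewer.camera(name): name is "scene" or "top"; returns a dict with "pixels" (384x512x3 uint8, blue, green, red), "fx", "fy", "cx", "cy" (pixels), "pose" (4x4, takes a point from camera to world coordinates). Camera axes: x right, y down, z forward; pixel columns grow to the right and rows downward; lengths in m; the calibration is good to about 2 mm. A picture is of the moment at which its call begins. There is no depth.
- robot.hand_in(): hands the job in; it is judged then, once.
The state is a dict: "time": time; "q": joint angles; "joint_velocities": joint speeds; "joint_torque": joint torques, N m; "position": TCP position; "tool_rot": TCP orientation; "ft_force": force on the tool from outside, world axes, zero at the start; "moment": the same for the moment, N m; "grip_width": finger opening in m; "grip_force": force on a finger pad.
Only numpy, scipy, OpenCV 4.12 (cv2) and the standard library are available. Lean on these libraries where they do the work, as an engineer would, in place of code of your own. Each camera call takes 0.05 s, during which the arm holds its last target. There are 200 camera calls.

## Task

Build up the clamped power stack of the drive on the clamp base: stand the insulator upright in the middle of the pedestal, then on it, one after another from the bottom up, the large heat sink, the white disc cell, the small heat sink and last the steel pressure cap with its nose up, every part the same way up as it stands now. Keep the stack straight, flat and centred over the pedestal, with both heat sinks lengthwise along the base's long side; set each part down without dropping it, and leave the terminal block, the pen and the bolt where they are.

Things in the scene. Friction and masses are not known exactly. Their poses are not given: they have to be found in the camera images.
- clamp_base: Grey steel plate, fixed to the bench, 70 (x) x 130 (y, the long side) x 10 mm; origin at the centre of its underside, at bench height (z = 0), z up. In its middle stands a bright round steel pedestal, 40 mm diameter, 8 mm high. Near its two ends, 54 mm from the middle along y, stand short studs 10 mm thick whose tops are 28 mm above the bench, with 19 mm nuts at their feet.
- pedestal_top (a point): Centre of the flat top of the pedestal on the clamp base, 18 mm above the bench; axes as the base's (y along the base's long side). Behind the working strip stands a machine chassis: a low tray from x = 0.535 m, side walls 0.32 m high from x = 0.61 m at y = -0.10 and y = 0.50 m.
- insulator_mid (a point): Centre of the insulator: dark red ribbed standoff, loose, standing upright, 38 mm diameter, 40 mm high, flat ends, about 80 g. Point half-way up; z is its axis, up at the start.
- large_sink_mid (a point): Centre of the large heat sink: finned aluminium block, loose, lying flat, 50 (x) x 76 (y) x 20 mm high, flat top and underside, about 180 g. Grasp across its 50 mm width. Point half-way up, z up; either way round is the same.
- disc_cell_mid (a point): Centre of the disc cell: round white ceramic disc with steel rims and a copper face on top, loose, lying flat, 54 mm diameter, 26 mm high, about 160 g. Point half-way up; z is its axis, up at the start.
- small_sink_mid (a point): Centre of the small heat sink: finned aluminium block, loose, lying flat, 36 (x) x 56 (y) x 18 mm high, flat top and underside, about 90 g. Grasp across its 36 mm width. Point half-way up, z up; either way round is the same.
- pressure_cap_mid (a point): Centre of the pressure cap: round bright steel button, loose, 40 mm diameter, 24 mm high: straight side for the lower 16 mm, then a cone that narrows to a 20 mm flat nose on top; flat underside; about 120 g. Point half-way up; z is its axis, nose up at the start.
- terminal_block_mid (a point): Bystander, to be left alone: cream-coloured terminal strip, loose, 22 (x) x 84 (y) x 18 mm high; point at its middle, half-way up.
- marker_pen_mid (a point): Bystander, to be left alone: white pen with black cap, loose, lying, 132 mm long (y), 15 mm thick; point at its middle.
- bolt_mid (a point): Bystander, to be left alone: M8 steel bolt, loose, standing on its head, 13 x 15 mm, 34 mm high; point half-way up.
Not all that is in view belongs to the job. Leave any blue look-alike of the part that bears large_sink_mid alone.

How it is judged:
By the outcome, as a careful person would: the job done as asked, in the order asked, and still so for the second after the job is handed in, with the robot touching nothing.
It also fails if it takes over 144 s, if anything falls off the work surface, if the arm or the gripper's body presses on something with over 40 N, if the wrist force passes 120 N, or if a joint passes its speed limit or range.

## Working session

There is one attempt and no reset: what is moved stays moved. The work goes in short steps, Python scripts to look and compute and a tool call to move; the robot and the scene stay as the last step left them, time stands still between calls to the robot, and variables do not carry over. Pictures are saved under pics/ and viewed, at most 14 in all, crops included, and the job is handed in when it is done.

Besides the shell and the picture viewer there is one more tool, called after "Emit:" as a command line: name --argument value ..., lists and objects as JSON in quotes. arm_command: Moves the arm, as the interface text tells. Its arguments: {"type":"object","properties":{"delta_rot":{"type":"array","items":{"type":"array","items":{"type":"number"}}},"delta_pos":{"type":"array","items":{"type":"array","items":{"type":"number"}}},"gripper":{"type":"array","items":{"type":"number"}},"grip_force":{"type":"number"}},"required":["delta_rot","delta_pos","gripper"]}

```bash
mkdir -p pics; ls; python3 - <<'E'
from rig import status, viewer
import cv2
s=status.get_obs()
for k in ("time","position","tool_rot","ft_force","grip_width"): print(k,s[k])
for n in("scene","top"):
    c=viewer.camera(n); cv2.imwrite(f"pics/{n}0.png",cv2.resize(c["pixels"],(800,600),interpolation=cv2.INTER_CUBIC)); print(n,c["fx"],c["fy"],c["cx"],c["cy"],c["pose"])
E
```

```text
pics
time 0.0
position [ 0.15204799 -0.60545946  0.22157855]
tool_rot [ 9.92455896e-01  1.22597363e-01  5.12497990e-05 -1.08527291e-03]
ft_force [0.42667022 0.43249761 0.19840956]
grip_width 0.08680390797808765
scene 377.29515655697776 377.29515655697776 260.8060622173191 193.1118772828122 [[ 0.7718086  -0.4902794   0.40489208 -0.04782745]
 [-0.63584671 -0.59186348  0.49537519 -0.55546104]
 [-0.00323142 -0.63978413 -0.76854786  1.08605663]
 [ 0.          0.          0.          1.        ]]
top 429.38390438341736 429.38390438341736 256.693155132156 194.2301588064262 [[-2.77988266e-02 -9.80538785e-01  1.94347411e-01  2.27049699e-01]
 [-9.99612457e-01  2.75541959e-02 -3.96246863e-03  1.17903205e-01]
 [-1.46973248e-03 -1.94382245e-01 -9.80924759e-01  1.52522938e+00]
 [ 0.00000000e+00  0.00000000e+00  0.00000000e+00  1.00000000e+00]]
```

View pics/top0.png

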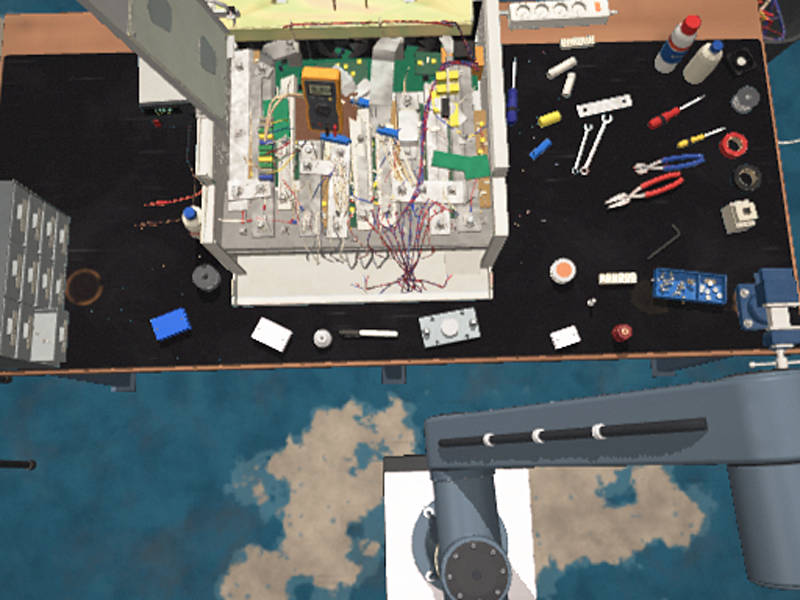

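View pics/scene0.png

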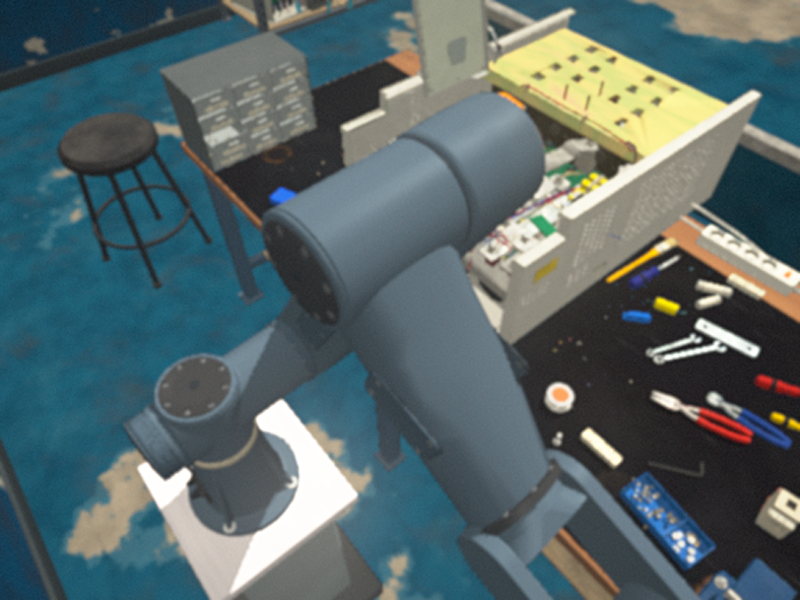

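The top view shows, in 800x600 pixels: base (450,328), insulator (622,333), small sink (565,336), disc (563,270), large sink (272,333) and cap (323,338). The bystanders are the pen (368,333), terminal block (617,278), bolt (591,301) and the blue decoy (170,324). In the scene view the arm hides most of the strip.

```bash
cat > h.py <<'E'
import numpy as np, cv2
from rig import status, viewer
def ray(c,u,v,z):
    P=np.array(c["pose"]); d=P[:3,:3]@[(u-c["cx"])/c["fx"],(v-c["cy"])/c["fy"],1]; o=P[:3,3]
    return o+d*(z-o[2])/d[2]
def proj(c,p):
    P=np.array(c["pose"]); q=P[:3,:3].T@(np.array(p)-P[:3,3]); return q[0]/q[2]*c["fx"]+c["cx"], q[1]/q[2]*c["fy"]+c["cy"]
def blob(c,u,v,r,thr):
    u,v=int(u),int(v); g=c["pixels"].max(2)[v-r:v+r,u-r:u+r]
    n,l,st,ce=cv2.connectedComponentsWithStats((cv2.resize(g,None,fx=8,fy=8,interpolation=cv2.INTER_CUBIC)>thr).astype(np.uint8))
    k=1+np.argmax(st[1:,4]); pts=np.argwhere(l==k)[:,::-1].astype(np.float32)
    f=lambda p:((p[0]+.5)/8-.5+u-r,(p[1]+.5)/8-.5+v-r)
    rect=cv2.minAreaRect(pts); return f(ce[k]),f(rect[0]),np.array([f(x) for x in cv2.boxPoints(rect)])
E
python3 - <<'E'
from h import *
c=viewer.camera("top"); print(status.get_obs()["time"])
names={"base":(450,328,.010),"ins":(622,333,.04),"small":(565,336,.018),"disc":(563,270,.026),"large":(272,333,.02),"cap":(323,338,.020)}
tiles=[]
for n,(u,v,z) in names.items():
    u/=1.5625;v/=1.5625
    ce,rc,bx=blob(c,u,v,22 if n=="base" else 15,100)
    w=np.array([ray(c,*p,z) for p in bx]); e1=w[1]-w[0]; e2=w[2]-w[1]
    L=e1 if np.hypot(*e1[:2])>np.hypot(*e2[:2]) else e2
    print(n,"cent",ray(c,*ce,z).round(4),"rect",ray(c,*rc,z).round(4),"sides",np.linalg.norm(e1).round(4),np.linalg.norm(e2).round(4),"longdir deg from y",np.degrees(np.arctan2(-L[0],L[1])).round(1))
    u,v=int(u),int(v); t=cv2.resize(c["pixels"][v-22:v+22,u-22:u+22],(264,264),interpolation=cv2.INTER_CUBIC)
    for p in bx: cv2.circle(t,tuple(int(round((a-b+22+.5)*6)) for a,b in zip(p,(u,v))),2,(0,0,255),-1)
    tiles.append(t)
cv2.imwrite("pics/tiles.png",np.vstack([np.hstack(tiles[:3]),np.hstack(tiles[3:])]))
E
```

```text
0.15
base cent [0.4704 0.0046 0.01  ] rect [0.4707 0.0041 0.01  ] sides 0.1335 0.0722 longdir deg from y -170.2
ins cent [ 0.4455 -0.3812  0.04  ] rect [ 0.4461 -0.3808  0.04  ] sides 0.0355 0.0424 longdir deg from y 157.2
small cent [ 0.4391 -0.2566  0.018 ] rect [ 0.4392 -0.2565  0.018 ] sides 0.0653 0.0416 longdir deg from y -162.1
disc cent [ 0.5921 -0.2604  0.026 ] rect [ 0.5924 -0.2601  0.026 ] sides 0.0628 0.0575 longdir deg from y -137.0
large cent [0.4639 0.4086 0.02  ] rect [0.4636 0.4085 0.02  ] sides 0.0551 0.0847 longdir deg from y 152.2
cap cent [0.4517 0.2936 0.02  ] rect [0.452  0.2931 0.02  ] sides 0.0408 0.0411 longdir deg from y 89.6
```

View pics/tiles.png

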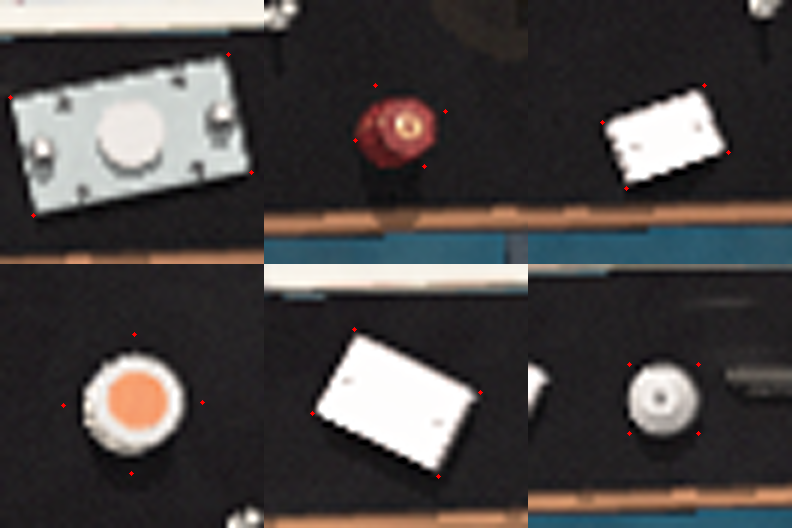

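The tiles show clean outlines: base yaw is about +9.8°, small sink about +18° and large sink about -28°. In the tiles, the pedestal top is at (131,130), the insulator top at (143,125), the copper face at (138,137) and the cap nose at (131,134).

```bash
cat >> h.py <<'E'
def plan(x,y,z,psi,frm=None):
    """delta (tool axes) from the pose frm=(x,y,z,psi) or the measured one; tool straight down"""
    if frm is None:
        s=status.get_obs(); a,b=s["tool_rot"][:2]; frm=(*s["position"],np.degrees(2*np.arctan2(b,a)))
    p=np.radians(frm[3]); d=np.array([x,y,z])-frm[:3]
    dp=[np.cos(p)*d[0]+np.sin(p)*d[1],np.sin(p)*d[0]-np.cos(p)*d[1],-d[2]]
    print("from",np.round(frm,4),"dpos",np.round(dp,4),"rz",round((frm[3]-psi+180)%360-180,2))
E
python3 - <<'E'
from h import *
c=viewer.camera("top")
T={"ped":(131,130,288,209,.018),"ins":(143,125,398,213,.04),"disc":(138,137,360,172,.026),"cap":(131,134,206,216,.024)}
for n,(a,b,u,v,z) in T.items(): print(n,ray(c,u-22+a/6-.5,v-22+b/6-.5,z).round(4))
# terminal, bolt, pen rough
for n,u,v in(("term",617,278),("bolt",591,301),("pen",368,333)): print(n,ray(c,u/1.5625,v/1.5625,.015).round(3))
plan(.446,-.380,.20,9.8)
plan(.446,-.380,.012,9.8)
s=viewer.camera("scene")
for n,p in(("ped",(.4705,.0043,.018)),("ins",(.446,-.38,.04)),("small",(.439,-.2565,.018)),("disc",(.592,-.26,.026)),("large",(.464,.4085,.02)),("cap",(.452,.293,.024))): print(n,np.round(proj(s,p),1))
E
```

```text
ped [0.4721 0.0043 0.018 ]
ins [ 0.4464 -0.385   0.04  ]
disc [ 0.5938 -0.2634  0.026 ]
cap [0.4519 0.2952 0.024 ]
term [ 0.572 -0.389  0.015]
bolt [ 0.52  -0.324  0.015]
pen [0.46  0.189 0.015]
from [ 0.1521 -0.6058  0.2219 14.0816] dpos [ 0.34   -0.1475  0.0219] rz 4.28
from [ 0.1521 -0.6058  0.2219 14.0816] dpos [ 0.34   -0.1475  0.2099] rz 4.28
ped [274.5 221.4]
ins [355.2 304.9]
small [322.  279.7]
disc [356.5 251.8]
large [207.  158.1]
cap [221.4 175.3]
```

Emit:
arm_command --delta_rot '[[0, 0, 4.28], [0, 0, 4.28], [0, 0, 4.28], [0, 0, 4.28], [0, 0, 4.28], [0, 0, 4.28], [0, 0, 4.28], [0, 0, 4.28], [0, 0, 4.28], [0, 0, 4.28], [0, 0, 4.28], [0, 0, 4.28]]' --delta_pos '[[0.04, -0.017, 0.002], [0.08, -0.035, 0.004], [0.12, -0.052, 0.007], [0.155, -0.068, 0.01], [0.19, -0.084, 0.012], [0.225, -0.1, 0.015], [0.26, -0.115, 0.018], [0.295, -0.13, 0.02], [0.339, -0.1447, 0.022], [0.339, -0.1447, 0.022], [0.339, -0.1447, 0.022], [0.339, -0.1447, 0.022]]' --gripper '[-1, -1, -1, -1, -1, -1, -1, -1, -1, -1, -1, -1]' --grip_force 20

```text
time: 1.25
position: [0.4457, -0.3832, 0.2004]
tool_rot: [0.996, 0.086, -0.0, 0.0]
ft_force: [-0.2, 0.2, -0.3]
grip_width: 0.0869
grip_force: 0.0
```

```bash
python3 - <<'E'
from h import *
plan(.4463,-.384,.012,9.8)
s=viewer.camera("scene"); t=viewer.camera("top")
a=s["pixels"][130:330,180:400]; cv2.imwrite("pics/s1.png",cv2.resize(a,(660,600),interpolation=cv2.INTER_CUBIC))
E
```

```text
from [ 0.4457 -0.3832  0.2004  9.8861] dpos [0.0005 0.0009 0.1884] rz 0.09
```

View pics/s1.png

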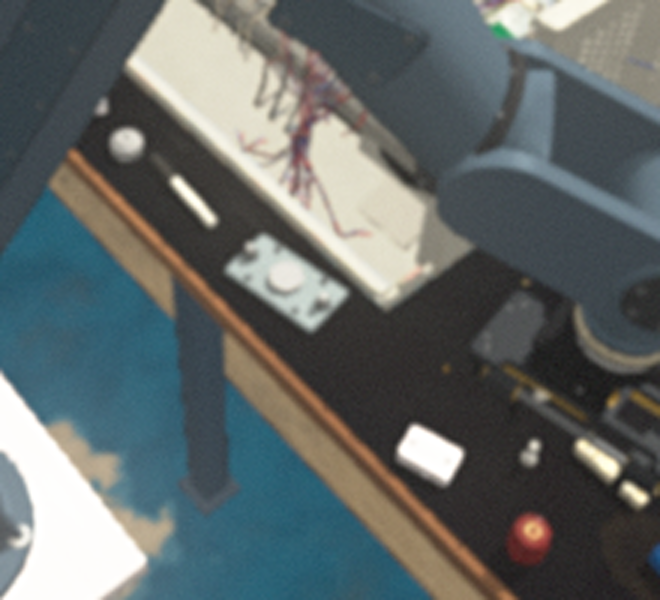

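The scene view shows the pedestal top at crop (287,276), the insulator top at (535,525), the cap top at (127,139) and the small sink's top face at about (433,447). The tray is low.

```bash
python3 - <<'E'
from h import *
s=viewer.camera("scene")
for n,a,b,z in(("ped",287,276,.018),("ins",535,525,.04),("cap",127,139,.024),("small",433,447,.018)): print(n,ray(s,180+a/3-.3,130+b/3-.3,z).round(4))
E
```

```text
ped [0.4718 0.0013 0.018 ]
ins [ 0.4528 -0.3847  0.04  ]
cap [0.4518 0.2886 0.024 ]
small [ 0.4464 -0.2581  0.018 ]
```

Emit:
arm_command --delta_rot '[[0, 0, 0], [0, 0, 0], [0, 0, 0], [0, 0, 0], [0, 0, 0], [0, 0, 0]]' --delta_pos '[[0.0005, 0.0009, 0.03], [0.0005, 0.0009, 0.06], [0.0005, 0.0009, 0.09], [0.0005, 0.0009, 0.115], [0.0005, 0.0009, 0.13], [0.0005, 0.0009, 0.13]]' --gripper '[-1, -1, -1, -1, -1, -1]'

```text
time: 1.9
position: [0.4433, -0.3834, 0.0671]
tool_rot: [0.996, 0.084, -0.002, -0.003]
ft_force: [-0.0, 0.2, 0.0]
grip_width: 0.0868
grip_force: 0.0
```

Emit:
arm_command --delta_rot '[[0, 0, -8], [0, 0, -16], [0, 0, -24], [0, 0, -32], [0, 0, -40], [0, 0, -48], [0, 0, -56], [0, 0, -64], [0, 0, -72], [0, 0, -80], [0, 0, -90], [0, 0, -90]]' --delta_pos '[[0.002, 0, 0], [0.002, 0, 0], [0.002, 0, 0], [0.002, 0, 0], [0.002, 0, 0], [0.002, 0, 0], [0.002, 0, 0], [0.002, 0, 0], [0.002, 0, 0], [0.002, 0, 0], [0.002, 0, 0], [0.002, 0, 0]]' --gripper '[-1, -1, -1, -1, -1, -1, -1, -1, -1, -1, -1, -1]'

```text
time: 2.9
position: [0.4481, -0.3855, 0.0721]
tool_rot: [0.669, 0.743, -0.0, 0.001]
ft_force: [-0.8, 0.3, -0.0]
grip_width: 0.0874
grip_force: 0.0
```

Emit:
arm_command --delta_rot '[[0, 0, 0], [0, 0, 0], [0, 0, 0]]' --delta_pos '[[0, 0, 0], [0, 0, 0], [0, 0, 0]]' --gripper '[-1, -1, -1]'

```text
time: 3.15
position: [0.4482, -0.3847, 0.0714]
tool_rot: [0.672, 0.74, -0.0, 0.001]
ft_force: [-0.1, -0.4, -0.1]
grip_width: 0.0868
grip_force: 0.0
```

```bash
python3 -c "
from h import *
plan(.4487,-.3842,.012,99.8)"
```

```text
from [ 4.48200e-01 -3.84700e-01  7.14000e-02  9.55309e+01] dpos [0.0004 0.0005 0.0594] rz -4.27
```

Emit:
arm_command --delta_rot '[[0, 0, 0], [0, 0, 0], [0, 0, 0], [0, 0, 0], [0, 0, 0], [0, 0, 0], [0, 0, 0], [0, 0, 0], [0, 0, 0], [0, 0, 0], [0, 0, 0], [0, 0, 0]]' --delta_pos '[[0, 0, 0.02], [0, 0, 0.04], [0, 0, 0.0594], [0, 0, 0.0594], [0, 0, 0.0594], [0, 0, 0.0594], [0, 0, 0.0594], [0, 0, 0.0594], [0, 0, 0.0594], [0, 0, 0.0594], [0, 0, 0.0594], [0, 0, 0.0594]]' --gripper '[-1, -1, -1, -1, 0, 0.1, 0.2, 0.3, 0.4, 0.5, 0.6, 0.7]' --grip_force 4

```text
time: 4.15
position: [0.4483, -0.3838, 0.0114]
tool_rot: [0.671, 0.742, -0.0, 0.0]
ft_force: [-0.4, -0.9, -0.5]
grip_width: 0.0414
grip_force: 0.5
```

Emit:
arm_command --delta_rot '[[0, 0, 0], [0, 0, 0], [0, 0, 0], [0, 0, 0], [0, 0, 0], [0, 0, 0]]' --delta_pos '[[0, 0, 0], [0, 0, 0], [0, 0, 0], [0, 0, 0], [0, 0, 0], [0, 0, 0]]' --gripper '[0.8, 0.8, 0.8, 0.8, 0.8, 0.8]'

```text
time: 4.65
position: [0.4481, -0.3837, 0.0113]
tool_rot: [0.671, 0.742, -0.0, -0.0]
ft_force: [-2.3, -0.5, 3.3]
grip_width: 0.0379
grip_force: 4.0
```

Emit:
arm_command --delta_rot '[[0, 0, 0], [0, 0, 0], [0, 0, 0], [0, 0, 0], [0, 0, 0], [0, 0, 0], [0, 0, 0], [0, 0, 0]]' --delta_pos '[[0, 0, 0], [0, 0, 0], [0, 0, 0], [0, 0, 0], [0, 0, 0], [0, 0, -0.02], [0, 0, -0.04], [0, 0, -0.05]]' --gripper '[-0.5, -0.5, -0.5, -0.5, -0.5, -0.5, -0.5, -0.5]'

```text
time: 5.32
position: [0.449, -0.3845, 0.0627]
tool_rot: [0.671, 0.742, -0.0, 0.001]
ft_force: [0.1, 0.2, 0.8]
grip_width: 0.0651
grip_force: 0.0
```

Emit:
arm_command --delta_rot '[[0, 0, 7.1], [0, 0, 14.2], [0, 0, 21.3], [0, 0, 28.4], [0, 0, 35.5], [0, 0, 42.6], [0, 0, 49.7], [0, 0, 56.8], [0, 0, 63.9], [0, 0, 71], [0, 0, 78.1], [0, 0, 85]]' --delta_pos '[[0, 0, 0], [0, 0, 0], [0, 0, 0], [0, 0, 0], [0, 0, 0], [0, 0, 0], [0, 0, 0], [0, 0, 0], [0, 0, 0], [0, 0, 0], [0, 0, 0], [0, 0, 0]]' --gripper '[-0.5, -0.5, -0.5, -0.5, -0.5, -0.5, -0.5, -0.5, -0.5, -0.5, -0.5, -0.5]'

```text
time: 6.32
position: [0.4483, -0.3837, 0.061]
tool_rot: [0.996, 0.091, 0.0, -0.0]
ft_force: [-1.0, 0.1, -0.8]
grip_width: 0.0649
grip_force: 0.0
```

Emit:
arm_command --delta_rot '[[0, 0, 0], [0, 0, 0], [0, 0, 0]]' --delta_pos '[[0, 0, 0], [0, 0, 0], [0, 0, 0]]' --gripper '[-0.5, -0.5, -0.5]'

```text
time: 6.57
position: [0.4483, -0.3838, 0.0611]
tool_rot: [0.995, 0.095, -0.0, -0.0]
ft_force: [0.3, 0.9, -0.1]
grip_width: 0.0651
grip_force: 0.0
```

```bash
python3 -c "
from h import *
plan(.4481,-.3838,.012,9.8)"
```

```text
from [ 0.4483 -0.3838  0.0611 10.8959] dpos [-0.0002  0.      0.0491] rz 1.1
```

Emit:
arm_command --delta_rot '[[0, 0, 1], [0, 0, 1], [0, 0, 1], [0, 0, 1], [0, 0, 1], [0, 0, 1], [0, 0, 1], [0, 0, 1], [0, 0, 1], [0, 0, 1], [0, 0, 1], [0, 0, 1]]' --delta_pos '[[0, 0, 0.02], [0, 0, 0.04], [0, 0, 0.049], [0, 0, 0.049], [0, 0, 0.049], [0, 0, 0.049], [0, 0, 0.049], [0, 0, 0.049], [0, 0, 0.049], [0, 0, 0.049], [0, 0, 0.049], [0, 0, 0.049]]' --gripper '[-0.5, -0.5, -0.5, 0, 0.2, 0.4, 0.6, 0.8, 0.8, 0.8, 0.8, 0.8]' --grip_force 15

```text
time: 7.57
position: [0.4489, -0.3846, 0.0131]
tool_rot: [0.996, 0.085, 0.001, 0.001]
ft_force: [0.6, 0.5, 6.3]
grip_width: 0.0376
grip_force: 15.0
```

Emit:
arm_command --delta_rot '[[0, 0, 0], [0, 0, 0], [0, 0, 0], [0, 0, 0], [0, 0, 0], [0, 0, 0]]' --delta_pos '[[0, 0, 0], [0, 0, -0.01], [0, 0, -0.03], [0, 0, -0.06], [0, 0, -0.09], [0, 0, -0.1]]' --gripper '[0.8, 0.8, 0.8, 0.8, 0.8, 0.8]'

```text
time: 8.07
position: [0.4496, -0.3851, 0.1161]
tool_rot: [0.996, 0.085, 0.002, 0.002]
ft_force: [-0.7, -1.5, -1.2]
grip_width: 0.0373
grip_force: 15.0
```

```bash
python3 -c "
from h import *
plan(.472,.004,.1,9.8)"
```

```text
from [ 0.4496 -0.3851  0.1161  9.7549] dpos [ 0.088  -0.3797  0.0161] rz -0.05
```

Emit:
arm_command --delta_rot '[[0, 0, 0], [0, 0, 0], [0, 0, 0], [0, 0, 0], [0, 0, 0], [0, 0, 0], [0, 0, 0], [0, 0, 0], [0, 0, 0], [0, 0, 0], [0, 0, 0], [0, 0, 0]]' --delta_pos '[[0.008, -0.036, 0.001], [0.017, -0.072, 0.003], [0.025, -0.108, 0.004], [0.034, -0.145, 0.006], [0.042, -0.18, 0.008], [0.05, -0.216, 0.009], [0.058, -0.252, 0.011], [0.067, -0.288, 0.012], [0.075, -0.324, 0.014], [0.083, -0.36, 0.015], [0.088, -0.3797, 0.016], [0.088, -0.3797, 0.016]]' --gripper '[0.8, 0.8, 0.8, 0.8, 0.8, 0.8, 0.8, 0.8, 0.8, 0.8, 0.8, 0.8]'

```text
time: 9.07
position: [0.4689, 0.0094, 0.0956]
tool_rot: [0.996, 0.087, -0.002, -0.001]
ft_force: [0.5, -0.2, -0.7]
grip_width: 0.0376
grip_force: 15.0
```

Emit:
arm_command --delta_rot '[[0, 0, 0], [0, 0, 0], [0, 0, 0], [0, 0, 0]]' --delta_pos '[[0, 0, 0], [0, 0, 0], [0, 0, 0], [0, 0, 0]]' --gripper '[0.8, 0.8, 0.8, 0.8]'

```text
time: 9.4
position: [0.471, 0.0041, 0.0962]
tool_rot: [0.996, 0.084, 0.0, 0.0]
ft_force: [-0.3, -0.8, -2.1]
grip_width: 0.0374
grip_force: 15.0
```

```bash
python3 -c "
from h import *
plan(.472,.004,.0305,9.8)
c=viewer.camera('scene'); u,v=map(int,proj(c,(.472,.004,.05))); a=c['pixels'][v-50:v+50,u-60:u+60]; a1=cv2.resize(a,(720,600),interpolation=cv2.INTER_CUBIC); cv2.imwrite('pics/p2.png',a1)"
```

```text
from [4.7100e-01 4.1000e-03 9.6200e-02 9.6306e+00] dpos [0.001  0.0003 0.0657] rz -0.17
```

View pics/p2.png

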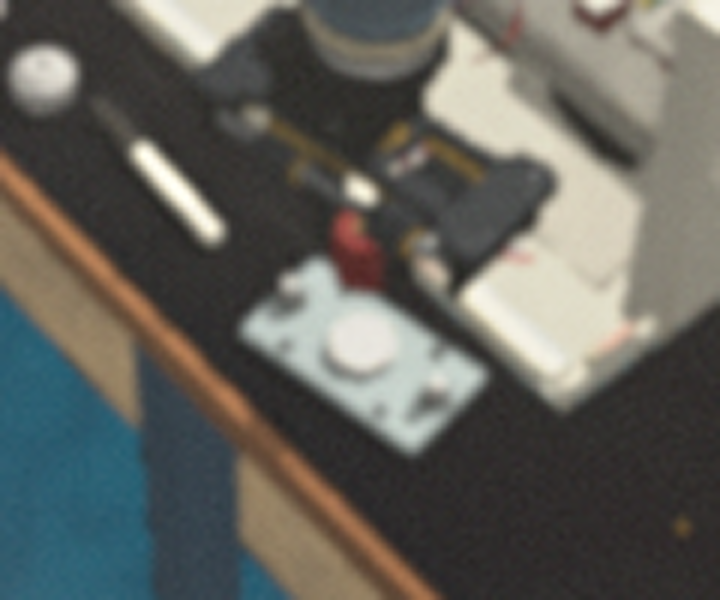

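The insulator hangs upright above the pedestal (crop (357,250)), and the pedestal top is clear at (363,338).

Emit:
arm_command --delta_rot '[[0, 0, 0], [0, 0, 0], [0, 0, 0], [0, 0, 0], [0, 0, 0], [0, 0, 0], [0, 0, 0], [0, 0, 0]]' --delta_pos '[[0.001, 0, 0.015], [0.001, 0, 0.03], [0.001, 0, 0.045], [0.001, 0, 0.055], [0.001, 0, 0.06], [0.001, 0, 0.063], [0.001, 0, 0.063], [0.001, 0, 0.063]]' --gripper '[0.8, 0.8, 0.8, 0.8, 0.8, 0.8, 0.8, 0.8]'

```text
time: 10.12
position: [0.472, 0.0053, 0.0334]
tool_rot: [0.996, 0.085, 0.0, 0.0]
ft_force: [-0.7, -1.0, -0.2]
grip_width: 0.0374
grip_force: 15.0
```

```bash
python3 -c "
from h import *
plan(.472,.004,.0305,9.8)
o=[]
for n in('scene','top'):
  c=viewer.camera(n); u,v=map(int,proj(c,(.472,.004,.03))); print(n,u,v); a=c['pixels'][v-20:v+20,u-20:u+20]; o.append(cv2.resize(a,(400,400),interpolation=cv2.INTER_CUBIC))
cv2.imwrite('pics/p3.png',np.hstack(o))"
```

```text
from [4.7200e-01 5.3000e-03 3.3400e-02 9.7345e+00] dpos [-0.0002  0.0013  0.0029] rz -0.07
scene 275 219
top 287 207
```

View pics/p3.png

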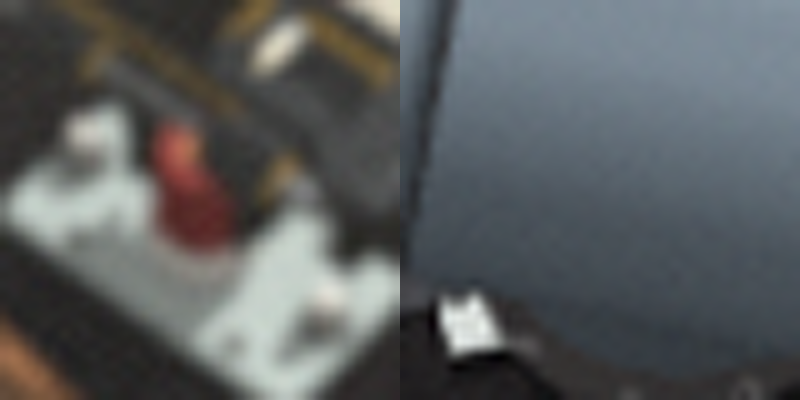

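The insulator is just above the pedestal. A thin rim shows at the lower right (crop (200,260)).

Emit:
arm_command --delta_rot '[[0, 0, 0], [0, 0, 0], [0, 0, 0], [0, 0, 0]]' --delta_pos '[[0, 0.001, 0.001], [0, 0.001, 0.002], [0, 0.001, 0.0025], [0, 0.001, 0.0025]]' --gripper '[0.8, 0.8, 0.8, 0.8]'

```text
time: 10.55
position: [0.4723, 0.0044, 0.0311]
tool_rot: [0.996, 0.085, 0.0, 0.0]
ft_force: [-0.8, -1.0, 3.4]
grip_width: 0.037
grip_force: 15.0
```

Emit:
arm_command --delta_rot '[[0, 0, 0], [0, 0, 0], [0, 0, 0], [0, 0, 0]]' --delta_pos '[[0, 0, 0.0005], [0, 0, 0.0005], [0, 0, 0.001], [0, 0, 0.001]]' --gripper '[0.8, 0.8, 0.8, 0.8]'

```text
time: 10.88
position: [0.4723, 0.0044, 0.031]
tool_rot: [0.996, 0.085, 0.001, 0.0]
ft_force: [-2.0, 0.3, 13.0]
grip_width: 0.0372
grip_force: 15.0
```

Emit:
arm_command --delta_rot '[[0, 0, 0], [0, 0, 0], [0, 0, 0], [0, 0, 0], [0, 0, 0], [0, 0, 0], [0, 0, 0], [0, 0, 0]]' --delta_pos '[[0, 0, -0.001], [0, 0, -0.001], [0, 0, -0.001], [0, 0, -0.001], [0, 0, -0.005], [0, 0, -0.03], [0, 0, -0.06], [0, 0, -0.09]]' --gripper '[0.3, 0, -0.2, -0.3, -0.3, -0.3, -0.3, -0.3]'

```text
time: 11.55
position: [0.471, 0.0047, 0.12]
tool_rot: [0.996, 0.085, -0.001, -0.0]
ft_force: [0.5, -0.5, -0.1]
grip_width: 0.0563
grip_force: 0.0
```

```bash
python3 -c "
from h import *
plan(.465,.411,.1,62.2)"
```

```text
from [4.7100e-01 4.7000e-03 1.2000e-01 9.7401e+00] dpos [ 0.0628 -0.4015  0.02  ] rz -52.46
```

Emit:
arm_command --delta_rot '[[0, 0, -5], [0, 0, -10], [0, 0, -15], [0, 0, -20], [0, 0, -25], [0, 0, -30], [0, 0, -35], [0, 0, -40], [0, 0, -45], [0, 0, -50], [0, 0, -52.5], [0, 0, -52.5]]' --delta_pos '[[0.006, -0.038, 0], [0.012, -0.076, 0], [0.018, -0.115, 0], [0.024, -0.153, 0], [0.03, -0.191, 0.003], [0.036, -0.23, 0.006], [0.042, -0.268, 0.009], [0.048, -0.306, 0.012], [0.054, -0.345, 0.015], [0.06, -0.383, 0.018], [0.0628, -0.4015, 0.02], [0.0628, -0.4015, 0.02]]' --gripper '[-1, -1, -1, -1, -1, -1, -1, -1, -1, -1, -1, -1]'

```text
time: 12.55
position: [0.4652, 0.4152, 0.0992]
tool_rot: [0.855, 0.519, 0.001, -0.001]
ft_force: [0.9, 0.0, -0.5]
grip_width: 0.0871
grip_force: 0.0
```

Emit:
arm_command --delta_rot '[[0, 0, 0], [0, 0, 0], [0, 0, 0], [0, 0, 0]]' --delta_pos '[[0, 0, 0], [0, 0, 0], [0, 0, 0], [0, 0, 0]]' --gripper '[-1, -1, -1, -1]'

```text
time: 12.88
position: [0.4661, 0.4093, 0.0998]
tool_rot: [0.857, 0.516, -0.0, 0.0]
ft_force: [0.5, 0.2, 0.7]
grip_width: 0.0868
grip_force: 0.0
```

```bash
python3 -c "
from h import *
plan(.465,.411,.0025,62.2)
o=[]
for n in('scene','top'):
  c=viewer.camera(n); u,v=map(int,proj(c,(.472,.004,.03))); print(n,u,v); a=c['pixels'][v-20:v+20,u-20:u+20]; o.append(cv2.resize(a,(400,400),interpolation=cv2.INTER_CUBIC))
  print('top pt',np.round(proj(c,(.4723,.0044,.058)),2),'ped',np.round(proj(c,(.4723,.0044,.018)),2))
cv2.imwrite('pics/p4.png',np.hstack(o))"
```

```text
from [ 0.4661  0.4093  0.0998 62.118 ] dpos [ 0.001  -0.0017  0.0973] rz -0.08
scene 275 219
top pt [275.21 214.18] ped [274.9  221.06]
top 287 207
top pt [288.1  206.24] ped [287.31 208.12]
```

View pics/p4.png

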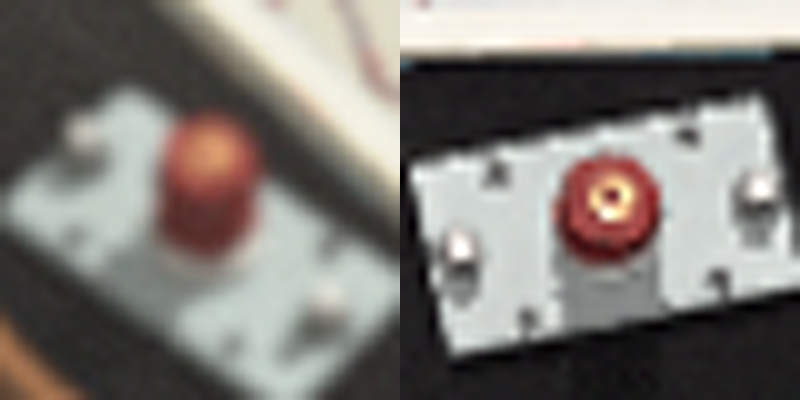

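The insulator stands upright in both views: its scene axis is at crop x≈207, and in the top view the hole is at (612,196) between the studs at (460,245) and (760,188). It is centred within about 1.5 mm. Next I correct the other measured centres for the visible part sides.

```bash
python3 - <<'E'
from h import *
c=viewer.camera("top")
def pred(n,x,y):
    if n in B:
        l,w,h,yaw=B[n]; a=np.radians(yaw); R=np.array([[np.cos(a),-np.sin(a)],[np.sin(a),np.cos(a)]])
        P=[(*(R@[sx*w/2,sy*l/2]+[x,y]),z) for sx in(-1,1) for sy in(-1,1) for z in(0,h)]
    else:
        P=[(x+r*np.cos(t),y+r*np.sin(t),z) for r,z in C[n] for t in np.linspace(0,6.28,60)]
    pts=np.array([proj(c,p) for p in P],np.float32)
    r=cv2.minAreaRect(cv2.convexHull(pts)); 
    if n in B:u=r[0]; sz=sorted(r[1])
    else: M=cv2.moments(cv2.convexHull(pts)); u=(M["m10"]/M["m00"],M["m01"]/M["m00"]); sz=r[1]
    return ray(c,*u,Z[n])[:2],np.array(sz)/429*1.3
B={"small":(.056,.036,.018,18),"large":(.076,.05,.02,-27.8)}
C={"disc":[(.027,0),(.027,.026)],"cap":[(.02,0),(.02,.016),(.01,.024)],"ins":[(.019,0),(.019,.04)]}
Z={"small":.018,"large":.02,"disc":.026,"cap":.02,"ins":.04}
M={"small":(.4392,-.2565),"large":(.4636,.4085),"disc":(.5921,-.2604),"cap":(.4517,.2936),"ins":(.4455,-.3812)}
for n,m in M.items():
    p=np.array(m)
    for _ in range(5): q,s=pred(n,*p); p=p+np.array(m)-q
    print(n,p.round(4),s.round(3))
E
```

```text
small [ 0.4403 -0.2586] [0.032 0.052]
large [0.4649 0.4102] [0.044 0.069]
disc [ 0.5951 -0.2634] [0.046 0.051]
cap [0.4534 0.2949] [0.036 0.034]
ins [ 0.4483 -0.3875] [0.033 0.044]
```

Emit:
arm_command --delta_rot '[[0, 0, 0], [0, 0, 0], [0, 0, 0], [0, 0, 0], [0, 0, 0], [0, 0, 0], [0, 0, 0], [0, 0, 0], [0, 0, 0], [0, 0, 0], [0, 0, 0], [0, 0, 0]]' --delta_pos '[[0.0003, -0.0014, 0.025], [0.0003, -0.0014, 0.05], [0.0003, -0.0014, 0.07], [0.0003, -0.0014, 0.085], [0.0003, -0.0014, 0.093], [0.0003, -0.0014, 0.0965], [0.0003, -0.0014, 0.0965], [0.0003, -0.0014, 0.0965], [0.0003, -0.0014, 0.0965], [0.0003, -0.0014, 0.0965], [0.0003, -0.0014, 0.0965], [0.0003, -0.0014, 0.0965]]' --gripper '[-1, -1, -1, -1, -1, -1, -1, -0.4, -0.2, 0, 0.2, 0.4]' --grip_force 20

```text
time: 14.03
position: [0.4651, 0.412, 0.0038]
tool_rot: [0.856, 0.517, 0.001, -0.0]
ft_force: [-0.4, 0.1, -0.6]
grip_width: 0.0617
grip_force: 0.0
```

Emit:
arm_command --delta_rot '[[0, 0, 0], [0, 0, 0], [0, 0, 0], [0, 0, 0]]' --delta_pos '[[0, 0, 0], [0, 0, 0], [0, 0, 0], [0, 0, 0]]' --gripper '[0.6, 0.6, 0.6, 0.6]'

```text
time: 14.37
position: [0.4649, 0.4118, 0.0034]
tool_rot: [0.856, 0.517, 0.0, 0.0]
ft_force: [-0.8, -0.4, 1.8]
grip_width: 0.0498
grip_force: 20.0
```

Emit:
arm_command --delta_rot '[[0, 0, 0], [0, 0, 0], [0, 0, 0], [0, 0, 0], [0, 0, 0], [0, 0, 0], [0, 0, 0], [0, 0, 0]]' --delta_pos '[[0, 0, -0.005], [0, 0, -0.015], [0, 0, -0.035], [0, 0, -0.06], [0, 0, -0.09], [0, 0, -0.11], [0, 0, -0.12], [0, 0, -0.12]]' --gripper '[0.6, 0.6, 0.6, 0.6, 0.6, 0.6, 0.6, 0.6]'

```text
time: 15.03
position: [0.4662, 0.4127, 0.1262]
tool_rot: [0.856, 0.517, 0.003, -0.0]
ft_force: [0.7, -0.4, -2.4]
grip_width: 0.0498
grip_force: 20.0
```

```bash
python3 -c "
from h import *
plan(.472,.0048,.115,99.8)"
```

```text
from [ 0.4662  0.4127  0.1262 62.2495] dpos [-0.3583  0.1951  0.0112] rz -37.55
```

Emit:
arm_command --delta_rot '[[0, 0, -3.5], [0, 0, -7], [0, 0, -10.5], [0, 0, -14], [0, 0, -17.5], [0, 0, -21], [0, 0, -24.5], [0, 0, -28], [0, 0, -31.5], [0, 0, -35], [0, 0, -37.5], [0, 0, -37.5]]' --delta_pos '[[-0.02, 0.011, 0], [-0.05, 0.027, 0], [-0.085, 0.046, 0], [-0.12, 0.065, 0], [-0.155, 0.084, 0], [-0.19, 0.103, 0], [-0.225, 0.1225, 0], [-0.26, 0.1415, 0], [-0.295, 0.1605, 0], [-0.325, 0.177, 0], [-0.345, 0.188, 0], [-0.358, 0.195, 0]]' --gripper '[0.6, 0.6, 0.6, 0.6, 0.6, 0.6, 0.6, 0.6, 0.6, 0.6, 0.6, 0.6]'

```text
time: 16.03
position: [0.4698, 0.0015, 0.122]
tool_rot: [0.645, 0.764, -0.001, -0.001]
ft_force: [-0.1, 0.7, -3.0]
grip_width: 0.0499
grip_force: 20.0
```

Emit:
arm_command --delta_rot '[[0, 0, 0], [0, 0, 0], [0, 0, 0], [0, 0, 0]]' --delta_pos '[[0, 0, 0], [0, 0, 0], [0, 0, 0], [0, 0, 0]]' --gripper '[0.6, 0.6, 0.6, 0.6]'

```text
time: 16.37
position: [0.4699, 0.0053, 0.1227]
tool_rot: [0.644, 0.765, -0.0, -0.001]
ft_force: [-0.3, 0.3, -1.4]
grip_width: 0.0499
grip_force: 20.0
```

```bash
python3 -c "
from h import *
plan(.472,.0048,.0614,99.8)"
```

```text
from [4.69900e-01 5.30000e-03 1.22700e-01 9.98175e+01] dpos [-0.0008  0.002   0.0613] rz 0.02
```

Emit:
arm_command --delta_rot '[[0, 0, 0], [0, 0, 0], [0, 0, 0], [0, 0, 0], [0, 0, 0], [0, 0, 0], [0, 0, 0], [0, 0, 0]]' --delta_pos '[[-0.0008, 0.002, 0.015], [-0.0008, 0.002, 0.03], [-0.0008, 0.002, 0.042], [-0.0008, 0.002, 0.051], [-0.0008, 0.002, 0.056], [-0.0008, 0.002, 0.058], [-0.0008, 0.002, 0.058], [-0.0008, 0.002, 0.058]]' --gripper '[0.6, 0.6, 0.6, 0.6, 0.6, 0.6, 0.6, 0.6]'

```text
time: 17.03
position: [0.473, 0.0038, 0.0654]
tool_rot: [0.644, 0.765, 0.0, 0.0]
ft_force: [-0.1, 0.1, -2.0]
grip_width: 0.0498
grip_force: 20.0
```

```bash
python3 -c "
from h import *
plan(.472,.0048,.0614,99.8)"
```

```text
from [4.73000e-01 3.80000e-03 6.54000e-02 9.97719e+01] dpos [ 0.0011 -0.0008  0.004 ] rz -0.03
```

Emit:
arm_command --delta_rot '[[0, 0, 0], [0, 0, 0], [0, 0, 0], [0, 0, 0]]' --delta_pos '[[0.001, -0.0008, 0.0015], [0.001, -0.0008, 0.0025], [0.001, -0.0008, 0.0035], [0.001, -0.0008, 0.0035]]' --gripper '[0.6, 0.6, 0.6, 0.6]'

```text
time: 17.37
position: [0.4718, 0.0045, 0.0617]
tool_rot: [0.645, 0.765, 0.0, 0.0]
ft_force: [0.0, -0.0, -1.8]
grip_width: 0.0496
grip_force: 20.0
```

Emit:
arm_command --delta_rot '[[0, 0, 0], [0, 0, 0], [0, 0, 0]]' --delta_pos '[[0, 0, 0.0005], [0, 0, 0.0005], [0, 0, 0.0005]]' --gripper '[0.6, 0.6, 0.6]'

```text
time: 17.62
position: [0.4719, 0.0045, 0.0614]
tool_rot: [0.644, 0.765, 0.0, 0.0]
ft_force: [-0.4, -0.5, 1.3]
grip_width: 0.05
grip_force: 20.0
```

Emit:
arm_command --delta_rot '[[0, 0, 0], [0, 0, 0], [0, 0, 0], [0, 0, 0], [0, 0, 0], [0, 0, 0], [0, 0, 0], [0, 0, 0], [0, 0, 0], [0, 0, 0], [0, 0, 0], [0, 0, 0]]' --delta_pos '[[0, 0, 0.0003], [0, 0, 0.0003], [0, 0, 0], [0, 0, 0], [0, 0, 0], [0, 0, 0], [0, 0, -0.01], [0, 0, -0.03], [0, 0, -0.06], [0, 0, -0.09], [0, 0, -0.1], [0, 0, -0.1]]' --gripper '[0.6, 0.6, 0, -0.3, -0.5, -0.6, -0.6, -0.6, -0.6, -0.6, -0.6, -0.6]'

```text
time: 18.62
position: [0.4738, 0.0042, 0.1637]
tool_rot: [0.644, 0.765, 0.002, 0.003]
ft_force: [0.2, 0.2, 0.5]
grip_width: 0.0695
grip_force: 0.0
```

```bash
python3 -c "
from h import *
plan(.5945,-.263,.11,99.8)"
```

```text
from [4.73800e-01 4.20000e-03 1.63700e-01 9.97559e+01] dpos [-0.2837  0.0737  0.0537] rz -0.04
```

Emit:
arm_command --delta_rot '[[0, 0, 0], [0, 0, 0], [0, 0, 0], [0, 0, 0], [0, 0, 0], [0, 0, 0], [0, 0, 0], [0, 0, 0], [0, 0, 0], [0, 0, 0], [0, 0, 0], [0, 0, 0]]' --delta_pos '[[-0.036, -0.007, 0.0], [-0.073, -0.0137, 0.0], [-0.109, -0.0205, 0], [-0.145, -0.027, 0], [-0.182, -0.034, 0], [-0.218, -0.041, 0], [-0.2546, -0.0478, 0], [-0.262, -0.017, 0.01], [-0.27, 0.014, 0.02], [-0.278, 0.045, 0.03], [-0.2837, 0.0737, 0.045], [-0.2837, 0.0737, 0.0537]]' --gripper '[-1, -1, -1, -1, -1, -1, -1, -1, -1, -1, -1, -1]'

```text
time: 19.62
position: [0.5971, -0.2633, 0.1045]
tool_rot: [0.644, 0.765, 0.001, 0.002]
ft_force: [0.6, -0.9, 0.1]
grip_width: 0.0869
grip_force: 0.0
```

Emit:
arm_command --delta_rot '[[0, 0, 0], [0, 0, 0], [0, 0, 0], [0, 0, 0]]' --delta_pos '[[0, 0, 0], [0, 0, 0], [0, 0, 0], [0, 0, 0]]' --gripper '[-1, -1, -1, -1]'

```text
time: 19.95
position: [0.5915, -0.2626, 0.1079]
tool_rot: [0.645, 0.764, -0.0, -0.0]
ft_force: [-0.4, -0.6, -0.9]
grip_width: 0.0869
grip_force: 0.0
```

```bash
python3 -c "
from h import *
plan(.5945,-.263,.0035,99.8)
o=[]
for n in('scene','top'):
  c=viewer.camera(n); u,v=map(int,proj(c,(.472,.004,.05))); a=c['pixels'][v-20:v+20,u-20:u+20]; o.append(cv2.resize(a,(400,400),interpolation=cv2.INTER_CUBIC))
cv2.imwrite('pics/p5.png',np.hstack(o))"
```

```text
from [ 0.5915 -0.2626  0.1079 99.7171] dpos [-0.0009  0.0029  0.1044] rz -0.08
```

View pics/p5.png

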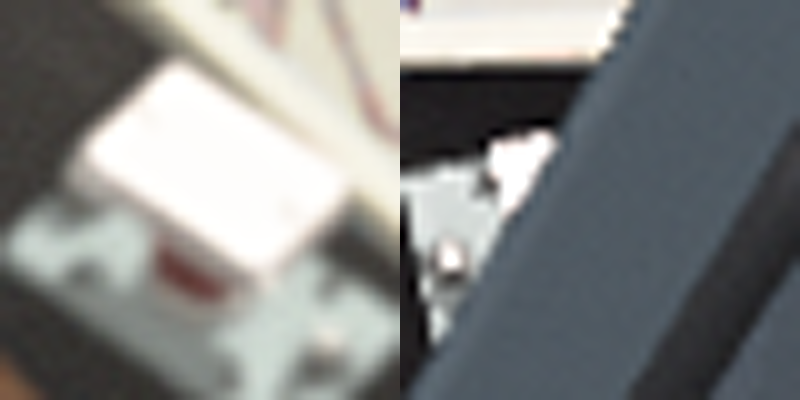

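The large sink lies flat on the insulator with its long side along the base (crop corners about (80,150), (170,60), (350,180), (260,270)). For the disc I first squeeze it along y to centre it, then grasp along x.

Emit:
arm_command --delta_rot '[[0, 0, 7.1], [0, 0, 14.2], [0, 0, 21.3], [0, 0, 28.4], [0, 0, 35.5], [0, 0, 42.6], [0, 0, 49.7], [0, 0, 56.8], [0, 0, 63.9], [0, 0, 71], [0, 0, 78.1], [0, 0, 85]]' --delta_pos '[[-0.0009, 0.003, 0.01], [-0.0009, 0.003, 0.02], [-0.0009, 0.003, 0.03], [-0.0009, 0.003, 0.04], [-0.0009, 0.003, 0.05], [-0.0009, 0.003, 0.06], [-0.0009, 0.003, 0.065], [-0.0009, 0.003, 0.065], [-0.0009, 0.003, 0.065], [-0.0009, 0.003, 0.065], [-0.0009, 0.003, 0.065], [-0.0009, 0.003, 0.065]]' --gripper '[-1, -1, -1, -1, -1, -1, -1, -1, -1, -1, -1, -1]'

```text
time: 21.05
position: [0.5955, -0.2633, 0.0434]
tool_rot: [0.992, 0.125, 0.0, 0.0]
ft_force: [-0.3, 0.9, 0.3]
grip_width: 0.087
grip_force: 0.0
```

Emit:
arm_command --delta_rot '[[0, 0, 0], [0, 0, 0], [0, 0, 0], [0, 0, 0], [0, 0, 0], [0, 0, 0], [0, 0, 0], [0, 0, 0], [0, 0, 0], [0, 0, 0], [0, 0, 0], [0, 0, 0]]' --delta_pos '[[0, 0, 0.01], [0, 0, 0.025], [0, 0, 0.034], [0, 0, 0.038], [0, 0, 0.038], [0, 0, 0.038], [0, 0, 0.038], [0, 0, 0.038], [0, 0, 0.038], [0, 0, 0.038], [0, 0, 0.038], [0, 0, 0.038]]' --gripper '[-1, -1, -1, -1, -0.8, -0.6, -0.4, -0.3, -0.1, 0.1, 0.3, 0.3]' --grip_force 5

```text
time: 22.05
position: [0.5959, -0.2632, 0.0049]
tool_rot: [0.992, 0.128, 0.0, 0.0]
ft_force: [1.2, 0.2, 2.6]
grip_width: 0.0539
grip_force: 5.0
```

Emit:
arm_command --delta_rot '[[0, 0, 0], [0, 0, 0], [0, 0, 0], [0, 0, 0]]' --delta_pos '[[0, 0, 0], [0, 0, 0], [0, 0, 0], [0, 0, 0]]' --gripper '[0.4, 0.4, 0.4, 0.4]'

```text
time: 22.38
position: [0.5959, -0.2632, 0.0049]
tool_rot: [0.992, 0.128, 0.0, 0.0]
ft_force: [-0.5, -1.7, 4.2]
grip_width: 0.0538
grip_force: 5.0
```

Emit:
arm_command --delta_rot '[[0, 0, 0], [0, 0, 0], [0, 0, 0], [0, 0, 0], [0, 0, 0], [0, 0, 0], [0, 0, 0], [0, 0, 0]]' --delta_pos '[[0, 0, 0], [0, 0, 0], [0, 0, 0], [0, 0, 0], [0, 0, 0], [0, 0, -0.02], [0, 0, -0.04], [0, 0, -0.04]]' --gripper '[-0.9, -0.9, -0.9, -0.9, -0.9, -0.9, -0.9, -0.9]'

```text
time: 23.05
position: [0.5978, -0.2644, 0.0478]
tool_rot: [0.992, 0.128, 0.003, 0.002]
ft_force: [-0.0, -0.5, 0.1]
grip_width: 0.0822
grip_force: 0.0
```

Emit:
arm_command --delta_rot '[[0, 0, -7.1], [0, 0, -14.2], [0, 0, -21.3], [0, 0, -28.4], [0, 0, -35.5], [0, 0, -42.6], [0, 0, -49.7], [0, 0, -56.8], [0, 0, -63.9], [0, 0, -71], [0, 0, -78.1], [0, 0, -85]]' --delta_pos '[[0, 0, 0], [0, 0, 0], [0, 0, 0], [0, 0, 0], [0, 0, 0], [0, 0, 0], [0, 0, 0], [0, 0, 0], [0, 0, 0], [0, 0, 0], [0, 0, 0], [0, 0, 0]]' --gripper '[-0.9, -0.9, -0.9, -0.9, -0.9, -0.9, -0.9, -0.9, -0.9, -0.9, -0.9, -0.9]'

```text
time: 24.05
position: [0.5952, -0.2627, 0.0436]
tool_rot: [0.642, 0.767, -0.0, -0.001]
ft_force: [0.0, 0.3, -0.5]
grip_width: 0.0831
grip_force: 0.0
```

Emit:
arm_command --delta_rot '[[0, 0, 0], [0, 0, 0], [0, 0, 0]]' --delta_pos '[[0, 0, 0], [0, 0, 0], [0, 0, 0]]' --gripper '[-0.9, -0.9, -0.9]'

```text
time: 24.3
position: [0.5953, -0.2628, 0.044]
tool_rot: [0.645, 0.764, -0.0, -0.0]
ft_force: [-0.6, -0.2, 0.1]
grip_width: 0.0826
grip_force: 0.0
```

```bash
python3 -c "
from h import *
plan(.5959,-.2632,.004,99.8)"
```

```text
from [ 5.95300e-01 -2.62800e-01  4.40000e-02  9.95956e+01] dpos [-0.0004  0.0005  0.04  ] rz -0.2
```

Emit:
arm_command --delta_rot '[[0, 0, 0], [0, 0, 0], [0, 0, 0], [0, 0, 0], [0, 0, 0], [0, 0, 0], [0, 0, 0], [0, 0, 0], [0, 0, 0], [0, 0, 0], [0, 0, 0], [0, 0, 0]]' --delta_pos '[[0, 0, 0.015], [0, 0, 0.03], [0, 0, 0.037], [0, 0, 0.04], [0, 0, 0.04], [0, 0, 0.04], [0, 0, 0.04], [0, 0, 0.04], [0, 0, 0.04], [0, 0, 0.04], [0, 0, 0.04], [0, 0, 0.04]]' --gripper '[-0.9, -0.9, -0.9, -0.9, -0.7, -0.5, -0.3, -0.1, 0.2, 0.4, 0.4, 0.4]' --grip_force 18

```text
time: 25.3
position: [0.5954, -0.2631, 0.0051]
tool_rot: [0.644, 0.765, -0.0, 0.0]
ft_force: [-1.7, -0.1, 4.1]
grip_width: 0.0532
grip_force: 18.0
```

Emit:
arm_command --delta_rot '[[0, 0, 0], [0, 0, 0], [0, 0, 0]]' --delta_pos '[[0, 0, 0], [0, 0, 0], [0, 0, 0]]' --gripper '[0.5, 0.5, 0.5]'

```text
time: 25.55
position: [0.5954, -0.2632, 0.005]
tool_rot: [0.644, 0.765, -0.0, 0.0]
ft_force: [-2.7, -0.5, 5.2]
grip_width: 0.0533
grip_force: 18.0
```

```bash
python3 -c "
from h import *
plan(.474,-.25,.15,99.8)
plan(.472,.0037,.15,99.8)"
```

```text
from [ 5.95400e-01 -2.63200e-01  5.00000e-03  9.97549e+01] dpos [ 0.0335 -0.1174 -0.145 ] rz -0.05
from [ 5.95400e-01 -2.63200e-01  5.00000e-03  9.97549e+01] dpos [ 0.2839 -0.0764 -0.145 ] rz -0.05
```

Emit:
arm_command --delta_rot '[[0, 0, 0], [0, 0, 0], [0, 0, 0], [0, 0, 0], [0, 0, 0], [0, 0, 0], [0, 0, 0], [0, 0, 0], [0, 0, 0], [0, 0, 0], [0, 0, 0], [0, 0, 0]]' --delta_pos '[[0, 0, -0.01], [0, 0, -0.03], [0, 0, -0.06], [0, 0, -0.09], [0, 0, -0.12], [0, 0, -0.145], [0.005, -0.02, -0.145], [0.013, -0.05, -0.145], [0.023, -0.08, -0.145], [0.03, -0.105, -0.145], [0.0335, -0.1174, -0.145], [0.0335, -0.1174, -0.145]]' --gripper '[0.5, 0.5, 0.5, 0.5, 0.5, 0.5, 0.5, 0.5, 0.5, 0.5, 0.5, 0.5]'

```text
time: 26.55
position: [0.4706, -0.2481, 0.1493]
tool_rot: [0.645, 0.764, -0.0, -0.002]
ft_force: [0.5, 0.2, -1.3]
grip_width: 0.0535
grip_force: 18.0
```

Emit:
arm_command --delta_rot '[[0, 0, 0], [0, 0, 0], [0, 0, 0], [0, 0, 0], [0, 0, 0], [0, 0, 0], [0, 0, 0], [0, 0, 0], [0, 0, 0], [0, 0, 0], [0, 0, 0], [0, 0, 0]]' --delta_pos '[[0.02, 0.003, 0], [0.05, 0.008, 0], [0.08, 0.013, 0], [0.11, 0.018, 0], [0.14, 0.023, 0], [0.17, 0.028, 0], [0.2, 0.033, 0], [0.225, 0.037, 0], [0.24, 0.0393, 0], [0.25, 0.041, 0], [0.2504, 0.041, 0], [0.2504, 0.041, 0]]' --gripper '[0.5, 0.5, 0.5, 0.5, 0.5, 0.5, 0.5, 0.5, 0.5, 0.5, 0.5, 0.5]'

```text
time: 27.55
position: [0.4731, 0.0039, 0.1496]
tool_rot: [0.644, 0.765, 0.0, 0.001]
ft_force: [-0.2, 0.7, -1.6]
grip_width: 0.0531
grip_force: 18.0
```

```bash
python3 -c "
from h import *
plan(.472,.0037,.083,99.8)"
```

```text
from [4.7310e-01 3.9000e-03 1.4960e-01 9.9819e+01] dpos [-0.     -0.0011  0.0666] rz 0.02
```

Emit:
arm_command --delta_rot '[[0, 0, 0], [0, 0, 0], [0, 0, 0], [0, 0, 0], [0, 0, 0], [0, 0, 0], [0, 0, 0], [0, 0, 0], [0, 0, 0]]' --delta_pos '[[0, -0.001, 0.015], [0, -0.001, 0.03], [0, -0.001, 0.045], [0, -0.001, 0.056], [0, -0.001, 0.061], [0, -0.001, 0.0635], [0, -0.001, 0.0635], [0, -0.001, 0.0635], [0, -0.001, 0.0635]]' --gripper '[0.5, 0.5, 0.5, 0.5, 0.5, 0.5, 0.5, 0.5, 0.5]'

```text
time: 28.3
position: [0.4718, 0.0034, 0.0865]
tool_rot: [0.645, 0.765, 0.0, 0.001]
ft_force: [-0.9, 0.2, -1.7]
grip_width: 0.0536
grip_force: 18.0
```

```bash
python3 -c "
from h import *
plan(.472,.0037,.083,99.8)"
```

```text
from [4.71800e-01 3.40000e-03 8.65000e-02 9.97298e+01] dpos [0.0003 0.0002 0.0035] rz -0.07
```

Emit:
arm_command --delta_rot '[[0, 0, 0], [0, 0, 0], [0, 0, 0], [0, 0, 0], [0, 0, 0]]' --delta_pos '[[0, 0, 0.0015], [0, 0, 0.0025], [0, 0, 0.003], [0, 0, 0.003], [0, 0, 0.003]]' --gripper '[0.5, 0.5, 0.5, 0.5, 0.5]'

```text
time: 28.72
position: [0.4713, 0.0038, 0.0831]
tool_rot: [0.644, 0.765, 0.0, 0.0]
ft_force: [0.3, 0.1, -1.1]
grip_width: 0.0536
grip_force: 18.0
```

Emit:
arm_command --delta_rot '[[0, 0, 0], [0, 0, 0], [0, 0, 0]]' --delta_pos '[[0, 0, 0.0005], [0, 0, 0.0005], [0, 0, 0.0005]]' --gripper '[0.5, 0.5, 0.5]'

```text
time: 28.97
position: [0.4713, 0.0037, 0.083]
tool_rot: [0.644, 0.765, 0.0, 0.0]
ft_force: [-1.5, -0.3, 6.4]
grip_width: 0.0538
grip_force: 18.0
```

Emit:
arm_command --delta_rot '[[0, 0, 0], [0, 0, 0], [0, 0, 0], [0, 0, 0], [0, 0, 0], [0, 0, 0], [0, 0, 0], [0, 0, 0], [0, 0, 0], [0, 0, 0]]' --delta_pos '[[0, 0, 0], [0, 0, 0], [0, 0, 0], [0, 0, 0], [0, 0, 0], [0, 0, -0.01], [0, 0, -0.03], [0, 0, -0.06], [0, 0, -0.08], [0, 0, -0.08]]' --gripper '[0, -0.3, -0.6, -0.7, -0.7, -0.7, -0.7, -0.7, -0.7, -0.7]'

```text
time: 29.8
position: [0.4738, 0.0032, 0.1658]
tool_rot: [0.644, 0.765, 0.002, 0.004]
ft_force: [0.3, 0.4, -0.2]
grip_width: 0.0741
grip_force: 0.0
```

```bash
python3 -c "
from h import *
plan(.4403,-.2586,.08,108)"
```

```text
from [4.73800e-01 3.20000e-03 1.65800e-01 9.97564e+01] dpos [-0.2524 -0.0774  0.0858] rz -8.24
```

Emit:
arm_command --delta_rot '[[0, 0, -1], [0, 0, -2], [0, 0, -3], [0, 0, -4], [0, 0, -5], [0, 0, -6], [0, 0, -7], [0, 0, -8.2], [0, 0, -8.2], [0, 0, -8.2], [0, 0, -8.2], [0, 0, -8.2]]' --delta_pos '[[-0.035, -0.011, 0], [-0.07, -0.0215, 0], [-0.105, -0.032, 0], [-0.14, -0.043, 0.01], [-0.175, -0.054, 0.03], [-0.21, -0.0645, 0.05], [-0.235, -0.072, 0.07], [-0.2524, -0.0774, 0.0858], [-0.2524, -0.0774, 0.0858], [-0.2524, -0.0774, 0.0858], [-0.2524, -0.0774, 0.0858], [-0.2524, -0.0774, 0.0858]]' --gripper '[-0.6, -0.6, -0.6, -0.6, -0.6, -0.6, -0.6, -0.6, -0.6, -0.6, -0.6, -0.6]'

```text
time: 30.8
position: [0.4377, -0.2569, 0.077]
tool_rot: [0.588, 0.809, 0.0, -0.0]
ft_force: [0.1, -0.1, -0.2]
grip_width: 0.0698
grip_force: 0.0
```

```bash
python3 -c "
from h import *
plan(.4403,-.2586,.003,108)
c=viewer.camera('scene'); u,v=map(int,proj(c,(.472,.004,.06))); o=[cv2.resize(c['pixels'][v-20:v+20,u-20:u+20],(400,400),interpolation=cv2.INTER_CUBIC)]
u,v=map(int,proj(c,(.44,-.2586,.02))); o.append(cv2.resize(c['pixels'][v-20:v+20,u-20:u+20],(400,400),interpolation=cv2.INTER_CUBIC))
cv2.imwrite('pics/p6.png',np.hstack(o))"
```

```text
from [ 4.377000e-01 -2.569000e-01  7.700000e-02  1.080099e+02] dpos [-0.0024  0.002   0.074 ] rz 0.01
```

View pics/p6.png

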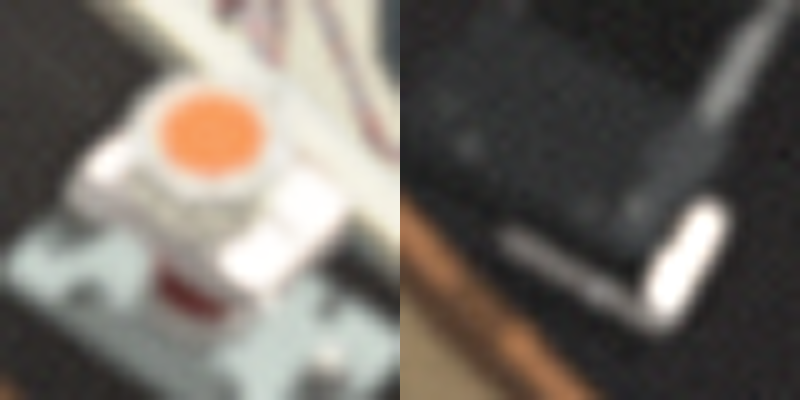

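The disc lies flat and central on the large sink (copper face at crop (213,133)). The gripper is over the small sink.

Emit:
arm_command --delta_rot '[[0, 0, 0], [0, 0, 0], [0, 0, 0], [0, 0, 0], [0, 0, 0], [0, 0, 0], [0, 0, 0], [0, 0, 0], [0, 0, 0], [0, 0, 0], [0, 0, 0], [0, 0, 0]]' --delta_pos '[[-0.0022, 0.0015, 0.02], [-0.0022, 0.0015, 0.04], [-0.0022, 0.0015, 0.055], [-0.0022, 0.0015, 0.067], [-0.0022, 0.0015, 0.072], [-0.0022, 0.0015, 0.0735], [-0.0022, 0.0015, 0.0735], [-0.0022, 0.0015, 0.0735], [-0.0022, 0.0015, 0.0735], [-0.0022, 0.0015, 0.0735], [-0.0022, 0.0015, 0.0735], [-0.0022, 0.0015, 0.0735]]' --gripper '[-0.6, -0.6, -0.6, -0.6, -0.6, -0.6, -0.6, -0.4, -0.2, 0, 0.2, 0.4]' --grip_force 15

```text
time: 31.85
position: [0.4399, -0.26, 0.0035]
tool_rot: [0.588, 0.809, -0.0, 0.0]
ft_force: [1.0, -0.2, 0.7]
grip_width: 0.044
grip_force: 0.0
```

Emit:
arm_command --delta_rot '[[0, 0, 0], [0, 0, 0], [0, 0, 0], [0, 0, 0], [0, 0, 0]]' --delta_pos '[[0, 0, 0], [0, 0, 0], [0, 0, 0], [0, 0, 0], [0, 0, 0]]' --gripper '[0.6, 0.8, 0.8, 0.8, 0.8]'

```text
time: 32.27
position: [0.4398, -0.2599, 0.0033]
tool_rot: [0.588, 0.809, -0.0, 0.0]
ft_force: [-0.5, -0.2, 2.9]
grip_width: 0.0357
grip_force: 15.0
```

```bash
python3 -c "
from h import *
plan(.472,.0037,.17,99.8)"
```

```text
from [ 4.398000e-01 -2.599000e-01  3.300000e-03  1.079429e+02] dpos [ 0.2409  0.1119 -0.1667] rz 8.14
```

Emit:
arm_command --delta_rot '[[0, 0, 0], [0, 0, 0], [0, 0, 0], [0, 0, 0], [0, 0, 0], [0, 0, 0], [0, 0, 1], [0, 0, 2], [0, 0, 3], [0, 0, 4], [0, 0, 5], [0, 0, 6]]' --delta_pos '[[0, 0, -0.005], [0, 0, -0.02], [0, 0, -0.045], [0, 0, -0.075], [0, 0, -0.11], [0, 0, -0.145], [0.012, 0.0056, -0.1667], [0.035, 0.016, -0.1667], [0.06, 0.028, -0.1667], [0.09, 0.042, -0.1667], [0.12, 0.056, -0.1667], [0.15, 0.07, -0.1667]]' --gripper '[0.8, 0.8, 0.8, 0.8, 0.8, 0.8, 0.8, 0.8, 0.8, 0.8, 0.8, 0.8]'

```text
time: 33.27
position: [0.4596, -0.094, 0.1699]
tool_rot: [0.63, 0.776, 0.0, -0.0]
ft_force: [0.2, 0.5, -1.1]
grip_width: 0.0356
grip_force: 15.0
```

Emit:
arm_command --delta_rot '[[0, 0, 1], [0, 0, 2.1], [0, 0, 2.1], [0, 0, 2.1], [0, 0, 2.1], [0, 0, 2.1], [0, 0, 2.1], [0, 0, 2.1]]' --delta_pos '[[0.03, 0.01, 0], [0.055, 0.019, 0], [0.075, 0.026, 0], [0.088, 0.031, 0], [0.094, 0.033, 0], [0.094, 0.033, 0], [0.094, 0.033, 0], [0.094, 0.033, 0]]' --gripper '[0.8, 0.8, 0.8, 0.8, 0.8, 0.8, 0.8, 0.8]'

```text
time: 33.93
position: [0.4729, 0.0025, 0.1698]
tool_rot: [0.644, 0.765, -0.0, 0.0]
ft_force: [0.0, 0.1, -0.1]
grip_width: 0.0358
grip_force: 15.0
```

```bash
python3 -c "
from h import *
plan(.472,.0027,.1073,99.8)"
```

```text
from [4.72900e-01 2.50000e-03 1.69800e-01 9.98066e+01] dpos [ 0.0003 -0.0008  0.0625] rz 0.01
```

Emit:
arm_command --delta_rot '[[0, 0, 0], [0, 0, 0], [0, 0, 0], [0, 0, 0], [0, 0, 0], [0, 0, 0], [0, 0, 0], [0, 0, 0], [0, 0, 0]]' --delta_pos '[[0, -0.0008, 0.015], [0, -0.0008, 0.03], [0, -0.0008, 0.043], [0, -0.0008, 0.053], [0, -0.0008, 0.058], [0, -0.0008, 0.0595], [0, -0.0008, 0.0595], [0, -0.0008, 0.0595], [0, -0.0008, 0.0595]]' --gripper '[0.8, 0.8, 0.8, 0.8, 0.8, 0.8, 0.8, 0.8, 0.8]'

```text
time: 34.68
position: [0.4727, 0.0028, 0.1109]
tool_rot: [0.644, 0.765, 0.0, 0.001]
ft_force: [-0.0, 0.9, -1.4]
grip_width: 0.036
grip_force: 15.0
```

Emit:
arm_command --delta_rot '[[0, 0, 0], [0, 0, 0], [0, 0, 0], [0, 0, 0]]' --delta_pos '[[0, 0, 0.001], [0, 0, 0.002], [0, 0, 0.002], [0, 0, 0.002]]' --gripper '[0.8, 0.8, 0.8, 0.8]'

```text
time: 35.02
position: [0.4722, 0.0032, 0.1084]
tool_rot: [0.644, 0.765, 0.0, 0.0]
ft_force: [-0.3, 0.0, -1.2]
grip_width: 0.0357
grip_force: 15.0
```

Emit:
arm_command --delta_rot '[[0, 0, 0], [0, 0, 0], [0, 0, 0], [0, 0, 0]]' --delta_pos '[[0, 0, 0.0005], [0, 0, 0.001], [0, 0, 0.001], [0, 0, 0.001]]' --gripper '[0.8, 0.8, 0.8, 0.8]'

```text
time: 35.35
position: [0.4722, 0.0032, 0.1073]
tool_rot: [0.644, 0.765, 0.0, -0.0]
ft_force: [-0.6, -0.1, -2.0]
grip_width: 0.0358
grip_force: 15.0
```

Emit:
arm_command --delta_rot '[[0, 0, 0], [0, 0, 0], [0, 0, 0]]' --delta_pos '[[0, 0, 0.0003], [0, 0, 0.0003], [0, 0, 0.0003]]' --gripper '[0.8, 0.8, 0.8]'

```text
time: 35.6
position: [0.4722, 0.0032, 0.1073]
tool_rot: [0.644, 0.765, 0.0, 0.0]
ft_force: [-1.7, -0.3, 3.5]
grip_width: 0.0359
grip_force: 15.0
```

Emit:
arm_command --delta_rot '[[0, 0, 0], [0, 0, 0], [0, 0, 0], [0, 0, 0], [0, 0, 0], [0, 0, 0], [0, 0, 0], [0, 0, 0], [0, 0, 0], [0, 0, 0]]' --delta_pos '[[0, 0, 0], [0, 0, 0], [0, 0, 0], [0, 0, 0], [0, 0, 0], [0, 0, -0.01], [0, 0, -0.03], [0, 0, -0.06], [0, 0, -0.07], [0, 0, -0.07]]' --gripper '[0.3, 0, -0.2, -0.4, -0.4, -0.4, -0.4, -0.4, -0.4, -0.4]'

```text
time: 36.43
position: [0.4741, 0.0028, 0.1794]
tool_rot: [0.644, 0.765, 0.001, 0.003]
ft_force: [0.3, 0.4, 0.1]
grip_width: 0.0608
grip_force: 0.0
```

```bash
python3 -c "
from h import *
plan(.4534,.295,.08,50)"
```

```text
from [4.74100e-01 2.80000e-03 1.79400e-01 9.98528e+01] dpos [0.2915 0.0296 0.0994] rz 49.85
```

Emit:
arm_command --delta_rot '[[0, 0, 5], [0, 0, 10], [0, 0, 15], [0, 0, 20], [0, 0, 25], [0, 0, 30], [0, 0, 35], [0, 0, 40], [0, 0, 45], [0, 0, 49.8], [0, 0, 49.8], [0, 0, 49.8]]' --delta_pos '[[0.03, 0.003, 0], [0.065, 0.0065, 0], [0.1, 0.01, 0], [0.135, 0.0135, 0], [0.17, 0.017, 0], [0.205, 0.0208, 0.02], [0.235, 0.024, 0.04], [0.26, 0.0264, 0.06], [0.28, 0.028, 0.08], [0.2915, 0.0296, 0.095], [0.2915, 0.0296, 0.0994], [0.2915, 0.0296, 0.0994]]' --gripper '[-0.4, -0.4, -0.4, -0.4, -0.4, -0.4, -0.4, -0.4, -0.4, -0.4, -0.4, -0.4]'

```text
time: 37.43
position: [0.4496, 0.295, 0.0754]
tool_rot: [0.905, 0.425, -0.003, -0.0]
ft_force: [-0.4, -0.3, -0.4]
grip_width: 0.061
grip_force: 0.0
```

Emit:
arm_command --delta_rot '[[0, 0, 0], [0, 0, 0], [0, 0, 0], [0, 0, 0]]' --delta_pos '[[0, 0, 0], [0, 0, 0], [0, 0, 0], [0, 0, 0]]' --gripper '[-0.4, -0.4, -0.4, -0.4]'

```text
time: 37.77
position: [0.4522, 0.2949, 0.0786]
tool_rot: [0.906, 0.423, 0.001, 0.0]
ft_force: [-0.6, -0.6, -0.2]
grip_width: 0.0607
grip_force: 0.0
```

```bash
python3 -c "
from h import *
plan(.4534,.295,.003,50)
o=[]
for n,p in(('scene',(.4534,.295,.02)),('top',(.472,.004,.07))):
  c=viewer.camera(n); u,v=map(int,proj(c,p)); o.append(cv2.resize(c['pixels'][v-20:v+20,u-20:u+20],(400,400),interpolation=cv2.INTER_CUBIC))
cv2.imwrite('pics/p7.png',np.hstack(o))"
```

```text
from [ 0.4522  0.2949  0.0786 49.9982] dpos [0.0009 0.0008 0.0756] rz -0.0
```

View pics/p7.png

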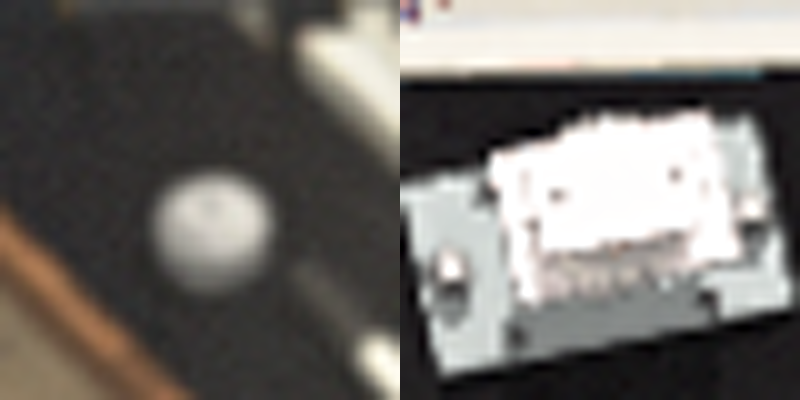

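The stack is aligned in the top view: the small sink is centred at about crop (612,200) on the disc and large sink. The cap stands clear of the pen (scene crop (212,230), pen cap starting at (300,265)).

Emit:
arm_command --delta_rot '[[0, 0, 0], [0, 0, 0], [0, 0, 0], [0, 0, 0], [0, 0, 0], [0, 0, 0], [0, 0, 0], [0, 0, 0], [0, 0, 0], [0, 0, 0], [0, 0, 0], [0, 0, 0]]' --delta_pos '[[0.0009, 0.0008, 0.02], [0.0009, 0.0008, 0.04], [0.0009, 0.0008, 0.06], [0.0009, 0.0008, 0.07], [0.0009, 0.0008, 0.075], [0.0009, 0.0008, 0.075], [0.0009, 0.0008, 0.075], [0.0009, 0.0008, 0.075], [0.0009, 0.0008, 0.075], [0.0009, 0.0008, 0.075], [0.0009, 0.0008, 0.075], [0.0009, 0.0008, 0.075]]' --gripper '[-0.4, -0.4, -0.4, -0.4, -0.4, -0.4, -0.2, 0, 0.2, 0.4, 0.6, 0.6]' --grip_force 5

```text
time: 38.87
position: [0.4532, 0.2958, 0.0034]
tool_rot: [0.906, 0.423, 0.001, 0.0]
ft_force: [-1.0, -0.7, 3.8]
grip_width: 0.0394
grip_force: 5.0
```

Emit:
arm_command --delta_rot '[[0, 0, 0], [0, 0, 0], [0, 0, 0]]' --delta_pos '[[0, 0, 0], [0, 0, 0], [0, 0, 0]]' --gripper '[0.6, 0.6, 0.6]'

```text
time: 39.12
position: [0.4532, 0.2958, 0.0033]
tool_rot: [0.906, 0.423, 0.001, 0.0]
ft_force: [-0.5, -0.4, 5.4]
grip_width: 0.0397
grip_force: 5.0
```

Emit:
arm_command --delta_rot '[[0, 0, 0], [0, 0, 0], [0, 0, 0], [0, 0, 0], [0, 0, 0], [0, 0, 0], [0, 0, 0], [0, 0, 0]]' --delta_pos '[[0, 0, 0], [0, 0, 0], [0, 0, 0], [0, 0, 0], [0, 0, -0.015], [0, 0, -0.035], [0, 0, -0.035], [0, 0, -0.035]]' --gripper '[-0.4, -0.4, -0.4, -0.4, -0.4, -0.4, -0.4, -0.4]'

```text
time: 39.78
position: [0.4532, 0.2959, 0.0382]
tool_rot: [0.906, 0.423, 0.001, 0.0]
ft_force: [-0.7, -0.4, -0.6]
grip_width: 0.0605
grip_force: 0.0
```

Emit:
arm_command --delta_rot '[[0, 0, -7], [0, 0, -14], [0, 0, -21], [0, 0, -28], [0, 0, -35], [0, 0, -42], [0, 0, -49.8], [0, 0, -49.8], [0, 0, -49.8], [0, 0, -49.8], [0, 0, -49.8], [0, 0, -49.8]]' --delta_pos '[[0, 0, 0], [0, 0, 0], [0, 0, 0], [0, 0, 0], [0, 0, 0], [0, 0, 0], [0, 0, 0], [0, 0, 0], [0, 0, 0], [0, 0, 0], [0, 0, 0], [0, 0, 0]]' --gripper '[-0.4, -0.4, -0.4, -0.4, -0.4, -0.4, -0.4, -0.4, -0.4, -0.4, -0.4, -0.4]'

```text
time: 40.78
position: [0.4526, 0.2956, 0.0375]
tool_rot: [0.644, 0.765, -0.0, -0.0]
ft_force: [0.3, 0.6, 0.6]
grip_width: 0.061
grip_force: 0.0
```

```bash
python3 -c "
from h import *
plan(.4534,.295,.003,99.8)"
```

```text
from [4.52600e-01 2.95600e-01 3.75000e-02 9.97804e+01] dpos [-0.0007  0.0007  0.0345] rz -0.02
```

Emit:
arm_command --delta_rot '[[0, 0, 0], [0, 0, 0], [0, 0, 0], [0, 0, 0], [0, 0, 0], [0, 0, 0], [0, 0, 0], [0, 0, 0], [0, 0, 0], [0, 0, 0], [0, 0, 0], [0, 0, 0]]' --delta_pos '[[0, 0.0006, 0.015], [0, 0.0006, 0.028], [0, 0.0006, 0.034], [0, 0.0006, 0.034], [0, 0.0006, 0.034], [0, 0.0006, 0.034], [0, 0.0006, 0.034], [0, 0.0006, 0.034], [0, 0.0006, 0.034], [0, 0.0006, 0.034], [0, 0.0006, 0.034], [0, 0.0006, 0.034]]' --gripper '[-0.4, -0.4, -0.4, -0.4, -0.2, 0, 0.2, 0.4, 0.6, 0.6, 0.6, 0.6]' --grip_force 18

```text
time: 41.78
position: [0.453, 0.2957, 0.0041]
tool_rot: [0.644, 0.765, -0.0, -0.0]
ft_force: [-1.1, 0.5, 6.7]
grip_width: 0.039
grip_force: 18.0
```

Emit:
arm_command --delta_rot '[[0, 0, 0], [0, 0, 0], [0, 0, 0]]' --delta_pos '[[0, 0, 0], [0, 0, 0], [0, 0, 0]]' --gripper '[0.7, 0.7, 0.7]'

```text
time: 42.03
position: [0.453, 0.2957, 0.0042]
tool_rot: [0.644, 0.765, -0.0, -0.0]
ft_force: [-1.5, -0.9, 5.6]
grip_width: 0.039
grip_force: 18.0
```

```bash
python3 -c "
from h import *
plan(.472,.0037,.18,99.8)"
```

```text
from [4.53000e-01 2.95700e-01 4.20000e-03 9.98467e+01] dpos [-0.2909 -0.0313 -0.1758] rz 0.05
```

Offset 4.2 mm, so the cap should touch at TCP z ≈ 0.1262.

Emit:
arm_command --delta_rot '[[0, 0, 0], [0, 0, 0], [0, 0, 0], [0, 0, 0], [0, 0, 0], [0, 0, 0], [0, 0, 0], [0, 0, 0], [0, 0, 0], [0, 0, 0], [0, 0, 0], [0, 0, 0]]' --delta_pos '[[0, 0, -0.005], [0, 0, -0.02], [0, 0, -0.045], [0, 0, -0.075], [0, 0, -0.11], [0, 0, -0.145], [-0.015, -0.0016, -0.172], [-0.04, -0.0043, -0.1758], [-0.07, -0.0075, -0.1758], [-0.105, -0.0113, -0.1758], [-0.14, -0.015, -0.1758], [-0.175, -0.0188, -0.1758]]' --gripper '[0.7, 0.7, 0.7, 0.7, 0.7, 0.7, 0.7, 0.7, 0.7, 0.7, 0.7, 0.7]'

```text
time: 43.03
position: [0.4646, 0.1187, 0.1796]
tool_rot: [0.643, 0.765, 0.0, 0.0]
ft_force: [1.1, 0.7, -1.4]
grip_width: 0.0388
grip_force: 18.0
```

Emit:
arm_command --delta_rot '[[0, 0, 0], [0, 0, 0], [0, 0, 0], [0, 0, 0], [0, 0, 0], [0, 0, 0], [0, 0, 0], [0, 0, 0], [0, 0, 0]]' --delta_pos '[[-0.03, -0.0033, 0], [-0.06, -0.0065, 0], [-0.085, -0.0092, 0], [-0.103, -0.011, 0], [-0.113, -0.0122, 0], [-0.1159, -0.0125, 0], [-0.1159, -0.0125, 0], [-0.1159, -0.0125, 0], [-0.1159, -0.0125, 0]]' --gripper '[0.7, 0.7, 0.7, 0.7, 0.7, 0.7, 0.7, 0.7, 0.7]'

```text
time: 43.78
position: [0.4718, 0.0048, 0.1794]
tool_rot: [0.643, 0.766, 0.0, -0.0]
ft_force: [-0.6, 0.0, -2.2]
grip_width: 0.0386
grip_force: 18.0
```

```bash
python3 -c "
from h import *
plan(.472,.0037,.1262,99.8)"
```

```text
from [4.7180e-01 4.8000e-03 1.7940e-01 9.9921e+01] dpos [-0.0011 -0.      0.0532] rz 0.12
```

Emit:
arm_command --delta_rot '[[0, 0, 0], [0, 0, 0], [0, 0, 0], [0, 0, 0], [0, 0, 0], [0, 0, 0], [0, 0, 0], [0, 0, 0], [0, 0, 0]]' --delta_pos '[[-0.001, 0, 0.012], [-0.001, 0, 0.025], [-0.001, 0, 0.036], [-0.001, 0, 0.045], [-0.001, 0, 0.049], [-0.001, 0, 0.0505], [-0.001, 0, 0.0505], [-0.001, 0, 0.0505], [-0.001, 0, 0.0505]]' --gripper '[0.7, 0.7, 0.7, 0.7, 0.7, 0.7, 0.7, 0.7, 0.7]'

```text
time: 44.53
position: [0.4728, 0.0027, 0.1295]
tool_rot: [0.644, 0.765, 0.0, 0.001]
ft_force: [0.1, 0.0, -1.5]
grip_width: 0.0394
grip_force: 18.0
```

Emit:
arm_command --delta_rot '[[0, 0, 0], [0, 0, 0], [0, 0, 0], [0, 0, 0]]' --delta_pos '[[0, 0, 0.001], [0, 0, 0.0015], [0, 0, 0.0015], [0, 0, 0.0015]]' --gripper '[0.7, 0.7, 0.7, 0.7]'

```text
time: 44.87
position: [0.4724, 0.0027, 0.1276]
tool_rot: [0.644, 0.765, 0.0, 0.0]
ft_force: [0.5, 0.5, -1.4]
grip_width: 0.0388
grip_force: 18.0
```

Emit:
arm_command --delta_rot '[[0, 0, 0], [0, 0, 0], [0, 0, 0], [0, 0, 0]]' --delta_pos '[[0.001, 0, 0.0005], [0.001, 0, 0.001], [0.001, 0, 0.0013], [0.001, 0, 0.0013]]' --gripper '[0.7, 0.7, 0.7, 0.7]'

```text
time: 45.2
position: [0.4721, 0.0038, 0.1262]
tool_rot: [0.644, 0.765, -0.0, -0.0]
ft_force: [0.1, 0.6, -0.6]
grip_width: 0.0392
grip_force: 18.0
```

Emit:
arm_command --delta_rot '[[0, 0, 0], [0, 0, 0], [0, 0, 0]]' --delta_pos '[[0, 0, 0.0004], [0, 0, 0.0004], [0, 0, 0.0004]]' --gripper '[0.7, 0.7, 0.7]'

```text
time: 45.45
position: [0.4722, 0.0038, 0.1261]
tool_rot: [0.644, 0.765, 0.0, 0.0]
ft_force: [-1.2, -0.8, 4.5]
grip_width: 0.039
grip_force: 18.0
```

Contact. Now I release, rise, move clear to -y and take a look.

Emit:
arm_command --delta_rot '[[0, 0, 0], [0, 0, 0], [0, 0, 0], [0, 0, 0], [0, 0, 0], [0, 0, 0], [0, 0, 0], [0, 0, 0], [0, 0, 0], [0, 0, 0]]' --delta_pos '[[0, 0, 0], [0, 0, 0], [0, 0, 0], [0, 0, 0], [0, 0, 0], [0, 0, -0.01], [0, 0, -0.03], [0, 0, -0.06], [0, 0, -0.08], [0, 0, -0.08]]' --gripper '[0.3, 0, -0.2, -0.4, -0.4, -0.4, -0.4, -0.4, -0.4, -0.4]'

```text
time: 46.28
position: [0.475, 0.0032, 0.2092]
tool_rot: [0.644, 0.765, 0.002, 0.004]
ft_force: [0.2, -0.0, -0.1]
grip_width: 0.0607
grip_force: 0.0
```

Emit:
arm_command --delta_rot '[[0, 0, 0], [0, 0, 0], [0, 0, 0], [0, 0, 0], [0, 0, 0], [0, 0, 0], [0, 0, 0], [0, 0, 0], [0, 0, 0], [0, 0, 0], [0, 0, 0], [0, 0, 0]]' --delta_pos '[[-0.03, 0, 0], [-0.06, 0, 0], [-0.09, 0, 0], [-0.12, 0, 0], [-0.15, 0, 0], [-0.18, 0, 0], [-0.21, 0, 0], [-0.24, 0, 0], [-0.27, 0, 0], [-0.29, 0, 0], [-0.3, 0, 0], [-0.3, 0, 0]]' --gripper '[-0.4, -0.4, -0.4, -0.4, -0.4, -0.4, -0.4, -0.4, -0.4, -0.4, -0.4, -0.4]'

```text
time: 47.28
position: [0.5234, -0.2938, 0.2045]
tool_rot: [0.645, 0.764, -0.0, -0.0]
ft_force: [0.1, 0.2, 0.7]
grip_width: 0.0609
grip_force: 0.0
```

```bash
python3 -c "
from h import *
o=[]
for n in('scene','top'):
  c=viewer.camera(n); u,v=map(int,proj(c,(.472,.004,.08))); print(n,u,v,np.round(proj(c,(.472,.0037,.146)),1)); o.append(cv2.resize(c['pixels'][v-26:v+26,u-20:u+20],(400,520),interpolation=cv2.INTER_CUBIC))
cv2.imwrite('pics/p8.png',np.hstack(o))"
```

```text
scene 275 210 [276. 198.]
top 288 205 [290.2 201.8]
```

View pics/p8.png

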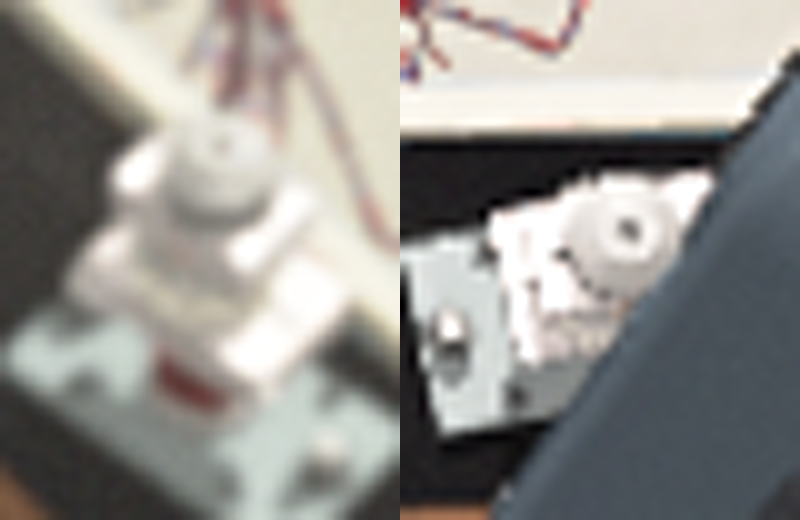

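The stack is complete, straight and flat, with the cap nose up (scene crop (220,145), as predicted) and the arm clear.

```bash
python3 -c "
from rig import robot
print(robot.hand_in())"
```

```text
the job is handed in; nothing more can be done
None
```

I built the stack on the pedestal in the order asked and handed the job in at about 47 s; the last pictures show it straight, flat and centred to within about 2 mm, with the cap nose up.

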